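# Refit a washed gas stove's cap and knobs and bleed its taps

## Robot

A 6-joint arm with a two-finger parallel gripper is mounted at the origin on the work surface; the furniture and walls round the work are solid. World frame = base frame: x ahead of the robot, y to its left, z up, the work surface at z = 0. Lengths are in m, angles in degrees, forces in N, time in s.
With the tool pointing down it reaches from about 0.25 to 0.725 m from the base axis. Payload 9.7 kg.
Tool frame: the origin (TCP) lies between the finger pads; the fingertips stand 19 mm ahead of it and the grasp point (between the pads) is the TCP; z points along the fingers, y is the line along which they close (so a half turn about z gives the same grasp; the last joint's range is limited). The gripper opens to 85 mm and grips with 20 to 120 N. Pads are 22 mm wide; open, the fingers measure 114 mm over their backs; the gripper's body (76 mm by 85 mm) begins 54 mm behind the grasp point. The pads swing forward as they close: fully open they stand 13 mm farther back than shut.
Start: joints at [-76.089, 4.979, 10.078, 95.1, 0, 90], TCP at [0.132, -0.534, 0.25] pointing down, gripper open.
Joint ranges: [-179.16, 179.16], [-48.56, 103.87], [-65.8, 70.77], [-126.05, 130.52], [-82.76, 87.17], [-180, 180]. Speed limits (degrees/s): [127.2, 127.2, 147.25, 180, 180, 180].

## Interface

Orientations are given as [roll, pitch, yaw] about the fixed x, y, z axes, in that order (R = Rz(yaw) Ry(pitch) Rx(roll)).
In Python, from workcell import telemetry, camera, calibration, workorder gives the robot as it stands.
- The arm moves only by the tool play_rows, never from a script. Its argument "increments" is a list of rows, each a list of 3 entries, a list of its own where there are three numbers: the shift along the tool's x, y, z in mm, then the turn, a rotation vector about the tool's x, y, z in degrees, then the closure, from 0 (fully open) to 1 (shut). In form: [[[x, y, z], [ax, ay, az], jaw], ...]. A call has 1 to 20 rows; each row is the pose to reach, as a shift and turn from the pose commanded when the call began, along the tool's axes at that moment; what a row does not reach only later rows make up. A row lasts 1/10 s, in which the tool goes at most 50 mm and 8.59 degrees, less where a joint would pass 70% of its speed; a pose out of reach is approached as far as the arm can. A call with a gripper value outside its range is refused whole. The fingers move at their own pace and stop on an object; "grip_force" is the grip in N (left out, the last holds). Time passes only in rows, so rows that repeat a pose let the fingers close. It gives the time, the measured TCP pose, the force, the opening and the grip force at its end, in the units of the state.
- telemetry.get_obs(): the state, without advancing time (a new reading comes with each control period).
- camera(name): name is "side" or "top" or "wrist"; returns (picture, depth): 400x640x3 uint8, red, green, blue; 400x640 float32, m along the optical axis (not along the pixel's ray), 0 where there is no reading.
- calibration(name): a dict with "vertical_fov" (degrees; the focal length in pixels is half the picture's height over the tangent of half this angle, whatever the lens; pixels are square), "cx", "cy" (the principal point, pixels), "rvec" (rotation vector, rad) and "tvec" (3), from world to camera coordinates, as OpenCV has them; the wrist camera has in their place "hand_eye" (4x4, takes a point from camera to tool coordinates, whose origin is the TCP and whose axes are the flange's). Camera axes: x right, y down, z forward; pixel columns grow to the right and rows downward; lengths in m; the calibration is good to about 2 mm. The wrist camera is an equidistant fisheye: a pixel r from the principal point sees the ray r / f radians off the axis. A picture is of the moment at which its call begins: read the wrist's pose just before it. calibration takes no time and is no camera call.
- workorder.job_done(): hands the job in; it is judged then, once.
The state is a dict: "time": time; "q": joint angles; "qd": joint speeds; "joint_efforts": joint torques, N m; "ee_pos": TCP position; "tcp_rot": TCP orientation; "wrist_force": force on the tool from outside, world axes, zero at the start; "torque": the same for the moment, N m; "opening": finger opening in m; "grasp_force": force on a finger pad.
Only numpy, scipy, OpenCV 4.12 (cv2) and the standard library are available. Lean on these libraries where they do the work, as an engineer would, in place of code of your own. Each camera call takes 0.05 s, during which the arm holds its last target. There are 200 camera calls.

## Task

The table-top gas stove's burner cap and control knobs have been washed and stand drying on the cutting board; its gas bottle is off. Seat the cap squarely on the burner head and push every knob on the board onto a tap spindle, flat to flat, until it clicks fully home (one knob to a spindle, taps still shut); only then bleed the gas line by opening every tap that has got a knob: press the knob in, turn it anticlockwise past its safety stop to full and let it spring out, until all of them stand open together. Finally shut all the taps again the same way, so that each knob springs out at off, and leave the cup and the timer alone.

Things in the scene. Friction and masses are not known exactly. Their poses are not given: they have to be found in the camera images.
- knob1_mid (a point): Black control knob, 38 mm high: round skirt 52 mm across, 8 mm thick, with an upright grip bar, 48 mm long (x) by 22 mm wide (y), from skirt to top. Point: on its axis, half-way up (19 mm above the underside); z up, x along the bar to the pointer end (tapered, white index line). 50 g. Stands upright on the board at first. None if absent. Any knob fits any spindle.
- knob2_mid (a point): A second knob, alike; None if absent. In a knob's underside is a D-bore 18 mm deep, 14.2 mm across, its flat on the pointer (+x) side. It goes on a spindle only flat to flat (off by at most some 2 mm and 0.1 rad at the mouth). A sprung ball in the spindle holds it with a click once it is pushed right down.
- knob3_mid (a point): A third knob, alike; None if absent. A fitted knob has up to 0.25 rad of play on its spindle either way, so the knob must be turned a little more than the spindle; its underside then is 9 mm above the top sheet of the stove.
- tap1_seat (a point): Brass D-spindle 13 mm across in the stove's control strip (1 nearest the robot, 3 farthest, 90 mm apart), standing 27 mm out of the top sheet (z = 58 mm); flat 2.6 mm off the axis. Point: on its axis, 28 mm above the sheet, where a fully fitted knob's own point lies; moves with the spindle. z up; x points where the flat faces: a knob goes on with its pointer (x) this way.
- tap1 (a joint): Rotation of spindle 1, rad, anticlockwise from above positive: 0 shut, 1.4 full (end stop). With the spindle out the safety stop holds it below about 0.1; pressed in 4 mm or more (5 to 9 N) it turns freely; beyond about 0.95 it can spring out again and then stays open until it is pressed in and turned back. It springs out at shut only below about 0.05.
- tap1_push (a joint): How far spindle 1 is pressed in, m: 0 out (its spring holds it there), 0.006 fully in.
- tap2_seat (a point): Second spindle, alike. Fitting: the spindle is sprung, so pushing a knob on first drives the spindle in (6 mm, to its stop), and the click comes at 5 to 15 N. A knob that only rests on a spindle without having clicked stands about 10 mm too high.
- tap2 (a joint): Rotation of spindle 2, rad, anticlockwise from above positive: 0 shut, 1.4 full (end stop). With the spindle out the safety stop holds it below about 0.1; pressed in 4 mm or more (5 to 9 N) it turns freely; beyond about 0.95 it can spring out again and then stays open until it is pressed in and turned back. It springs out at shut only below about 0.05.
- tap2_push (a joint): How far spindle 2 is pressed in, m: 0 out (its spring holds it there), 0.006 fully in.
- tap3_seat (a point): Third spindle, alike.
- tap3 (a joint): Rotation of spindle 3, rad, anticlockwise from above positive: 0 shut, 1.4 full (end stop). With the spindle out the safety stop holds it below about 0.1; pressed in 4 mm or more (5 to 9 N) it turns freely; beyond about 0.95 it can spring out again and then stays open until it is pressed in and turned back. It springs out at shut only below about 0.05.
- tap3_push (a joint): How far spindle 3 is pressed in, m: 0 out (its spring holds it there), 0.006 fully in.
- cap_mid (a point): Burner cap: dark steel disc 56 mm across, 17 mm high in the middle, 11 mm at its round edge, with a recess 44 mm across and 8 mm deep underneath; 0.12 kg. Point: on its axis, 8 mm above its underside; z up. At first it lies on the board, recess down; grasp it across the edge.
- burner_seat (a point): Where the seated cap's own point lies, on the axis of the burner head; x, y along the stove. The cap rests on the head's rim (8 mm below this point) round a boss 35 mm across, 7 mm high, loose in the recess. Four pan-support fins, tops at z = 96 mm, stand at 45, 135, 225, 315 degrees from x, 62 to 114 mm off the axis; low rings (tops z = 66 mm) lie round the head.
- stove: Table-top gas stove, steel box 260 mm (x) by 310 mm (y), top sheet at z = 58 mm; origin under its centre. Fixed. Control strip with three upright spindles along its +y (left) side, burner rings in the rest.
- board: Beige cutting board, 200 mm (x) by 300 mm (y), 12 mm thick, origin under its centre; fixed; the washed parts stand on it (top at z = 12 mm). Between it and the stove a fixed steel seasoning station with a raised glass lid takes up x 0.2 to 0.51, y -0.08 to 0.1, z up to 180 mm: carry things over it.
- timer: Bystander: blue and white dial timer, 72 mm across, 37 mm high, origin under its centre. Leave alone.
- mug: Bystander: cup with a handle, about 83 mm across and 84 mm high, origin under its base. Leave alone.

How it is judged:
By the outcome, as a careful person would: the job done as asked, in the order asked, and still so for the second after the job is handed in, with the robot touching nothing.
Of knob1, knob2, knob3 only 2 to 3 are there at a start; the rules pass over those that are not, and their reading is None.
At some moment in a run one of knob1, knob2, knob3, cap may be knocked a few centimetres aside while the robot is not near it.
Once in a run the grip may slacken for a moment while it holds something.
It also fails if it takes over 210 s, if anything falls off the work surface, if the arm or the gripper's body presses on something with over 40 N, if the wrist force passes 120 N, or if a joint passes its speed limit or range.

## Working session

There is one attempt and no reset: what is moved stays moved. The work goes in short steps, Python scripts to look and compute and a tool call to move; the robot and the scene stay as the last step left them, time stands still between calls to the robot, and variables do not carry over. Pictures are saved under pics/ and viewed, at most 14 in all, crops included, and the job is handed in when it is done.

Besides the shell and the picture viewer there is one more tool, called after "Call:" by a JSON object that holds its "api" and its "payload". play_rows: Moves the arm, as the interface text tells. Its arguments: {"type":"object","properties":{"increments":{"type":"array"},"grip_force":{"type":"number"}},"required":["increments"]}

```bash
ls; mkdir -p pics; python3 - <<'E'
from workcell import telemetry,camera,calibration
import cv2,json
print(telemetry.get_obs())
for n in("top","side","wrist"):
    print(n,calibration(n))
    p,d=camera(n); cv2.imwrite(f"pics/{n}0.png",p[:,:,::-1])
E
```

```text
pics
{'time': 0.0, 'q': array([-7.60900236e+01,  5.01191722e+00,  1.00349686e+01,  9.50980253e+01,
        2.55266467e-04,  9.00014334e+01]), 'qd': array([-0.05118824, -0.11665452, -0.10415946,  0.17155124, -0.04725083,
        0.0177332 ]), 'joint_efforts': array([ 8.30710778e-04, -5.20391464e+01,  4.64801073e+01,  1.63178961e-02,
       -1.18132832e-05,  2.79661538e-05]), 'ee_pos': array([ 0.13217411, -0.53368737,  0.24957981]), 'tcp_rot': array([-1.79925026e+02, -2.53390618e-04,  1.39085427e+01]), 'wrist_force': array([0.14988741, 0.24141667, 0.50681027]), 'torque': array([-0.03765657, -0.00931805, -0.02543671]), 'grasp_force': 0.0, 'opening': 0.08538806542807076}
top {'vertical_fov': 44.80665443681519, 'cx': 324.9017269558154, 'cy': 198.66955015344365, 'rvec': array([ 2.19836109, -2.18534518,  0.1155798 ]), 'tvec': array([-0.05642202,  0.43429815,  1.46604991])}
side {'vertical_fov': 46.970571143336436, 'cx': 324.8490233339807, 'cy': 200.53238720631109, 'rvec': array([ 0.44281593, -2.41326022,  1.64903197]), 'tvec': array([0.40161772, 0.14308398, 1.11269947])}
wrist {'vertical_fov': 65.70646984690485, 'cx': 316.77525340854214, 'cy': 200.17495701784836, 'hand_eye': array([[-6.28434432e-04, -9.61781677e-01, -2.73816747e-01,
         6.95492531e-02],
       [ 9.99999163e-01, -2.94802599e-04, -1.25959486e-03,
         1.92708211e-04],
       [ 1.13073337e-03, -2.73817310e-01,  9.61781057e-01,
        -1.23263628e-01],
       [ 0.00000000e+00,  0.00000000e+00,  0.00000000e+00,
         1.00000000e+00]])}
```

View pics/top0.png

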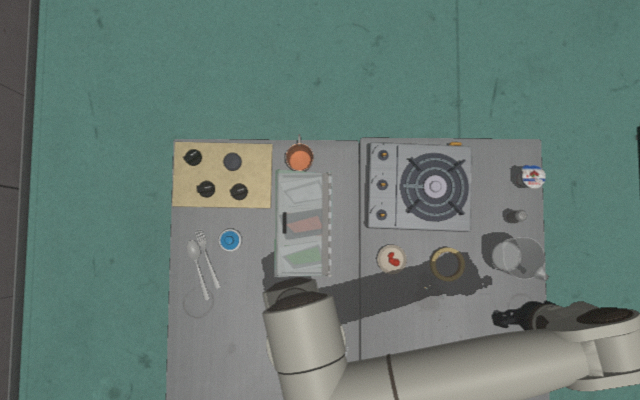

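View pics/side0.png

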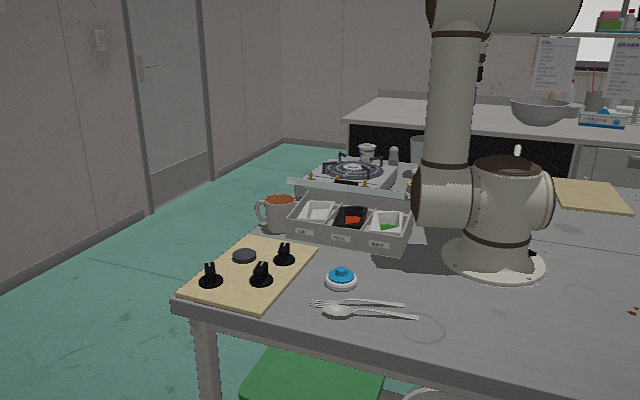

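View pics/wrist0.png

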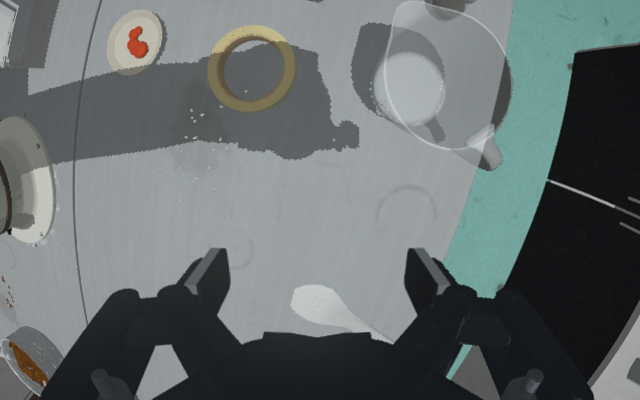

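The top view shows three knobs on the board at px (193,157), (206,188) and (239,191), with the cap at (232,161). The spindles are at (382,155), (381,184) and (381,214), and the burner at (435,186). The side view agrees with this.

```bash
cat > h.py <<'E'
import numpy as np,cv2
from scipy.spatial.transform import Rotation as R
from workcell import telemetry,camera,calibration
def tool():
    o=telemetry.get_obs(); T=np.eye(4); T[:3,:3]=R.from_euler('xyz',o['tcp_rot'],degrees=True).as_matrix(); T[:3,3]=o['ee_pos']; return T
def campose(n,T=None):
    c=calibration(n)
    if n=='wrist': M=(tool() if T is None else T)@c['hand_eye']
    else:
        M=np.eye(4); r=cv2.Rodrigues(c['rvec'])[0]; M[:3,:3]=r.T; M[:3,3]=-r.T@c['tvec']
    return M,c,200/np.tan(np.radians(c['vertical_fov']/2))
def cast(n,uv,z,P):
    M,c,f=P; uv=np.atleast_2d(np.float64(uv)); d=(uv-[c['cx'],c['cy']])/f
    if n=='wrist':
        r=np.linalg.norm(d,axis=1,keepdims=True)+1e-12; d=d/r*np.sin(r); v=np.c_[d,np.cos(r)]
    else: v=np.c_[d,np.ones(len(d))]
    v=v@M[:3,:3].T; return M[:3,3]+v*((z-M[2,3])/v[:,2])[:,None]
def proj(n,p,P):
    M,c,f=P; q=(np.atleast_2d(p)-M[:3,3])@M[:3,:3]
    if n=='wrist':
        s=np.linalg.norm(q[:,:2],axis=1,keepdims=True)+1e-12; a=np.arctan2(s,q[:,2:]); d=q[:,:2]/s*a
    else: d=q[:,:2]/q[:,2:]
    return d*f+[c['cx'],c['cy']]
def shot(n,name):
    P=campose(n); p,d=camera(n); np.savez('pics/'+name,p=p,d=d,M=P[0]); cv2.imwrite(f'pics/{name}.png',p[:,:,::-1]); return p,d,P
E
python3 - <<'E'
from h import *
P=campose('top'); print(P[0][:3,3])
for n,uv,z in [('k a',(193,157),.05),('k b',(206,188),.05),('k c',(239,191),.05),('cap',(232,161),.029),('t3',(382,155),.085),('t2',(381,184),.085),('t1',(381,214),.085),('burner',(435,186),.075)]:
    print(n,cast('top',uv,z,P)[0].round(3))
print(cast('top',[(174,141),(272,141),(271,208),(173,206)],.012,P).round(3), cast('top',[(370,143),(470,146),(470,230),(367,229)],.058,P).round(3))
E
```

```text
[ 0.31478625 -0.01767144  1.49723011]
k a [0.554 0.343 0.05 ]
k b [0.461 0.302 0.05 ]
k c [0.453 0.203 0.05 ]
cap [0.547 0.23  0.029]
t3 [ 0.56  -0.22   0.085]
t2 [ 0.474 -0.217  0.085]
t1 [ 0.385 -0.216  0.085]
burner [ 0.47  -0.379  0.075]
[[0.61  0.411 0.012]
 [0.613 0.111 0.012]
 [0.405 0.111 0.012]
 [0.41  0.409 0.012]] [[ 0.601 -0.188  0.058]
 [ 0.594 -0.491  0.058]
 [ 0.341 -0.486  0.058]
 [ 0.342 -0.178  0.058]]
```

```bash
cat >> h.py <<'E'
def goal(x,y,z,yaw,T=None):
    T=tool() if T is None else T; G=np.eye(4); G[:3,:3]=R.from_euler('xyz',[180,0,yaw],degrees=True).as_matrix(); G[:3,3]=x,y,z
    D=np.linalg.inv(T)@G; print('shift',(D[:3,3]*1000).round(1).tolist(),'turn',np.degrees(R.from_matrix(D[:3,:3]).as_rotvec()).round(2).tolist()); return G
E
python3 -c "
from h import *
goal(.48,-.29,.35,0)"
```

```text
shift [396.2, -153.1, -100.1] turn [-0.06, 0.01, 13.91]
```

Call:
{"api": "play_rows", "payload": {"increments": [[[40,-15,-10],[0,0,1.5],0],[[80,-31,-20],[0,0,3],0],[[120,-46,-30],[0,0,4.5],0],[[160,-62,-40],[0,0,6],0],[[200,-77,-50],[0,0,7],0],[[240,-93,-60],[0,0,8.5],0],[[280,-108,-70],[0,0,10],0],[[320,-124,-80],[0,0,11],0],[[360,-139,-90],[0,0,12.5],0],[[396,-153,-100],[0,0,13.9],0],[[396,-153,-100],[0,0,13.9],0],[[396,-153,-100],[0,0,13.9],0],[[396,-153,-100],[0,0,13.9],0]]}}

```text
time: 1.45
ee_pos: [0.4793, -0.2905, 0.3499]
tcp_rot: [-180.0, 0.0, 0.0]
wrist_force: [-1.1, -0.2, 0.2]
opening: 0.0856
grasp_force: 0.0
```

```bash
python3 -c "
from h import *
print(tool().round(4).tolist())
shot('wrist','w1')"
```

```text
[[1.0, 0.0, -0.0008, 0.4793], [0.0, -1.0, 0.0002, -0.2905], [-0.0008, -0.0002, -1.0, 0.3499], [0.0, 0.0, 0.0, 1.0]]
```

View pics/w1.png

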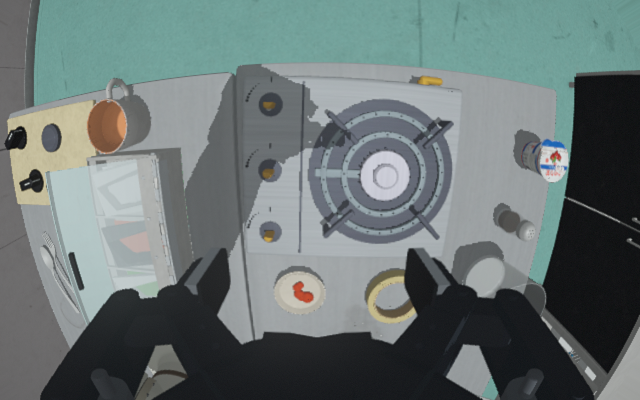

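The spindles show at px (270,103), (270,170) and (269,231), and the burner boss at about (385,177). I'll zoom in on the spindles.

```bash
python3 - <<'E'
from h import *
z=np.load('pics/w1.npz'); p=z['p']; d=z['d']; 
P=(z['M'],)+campose('wrist')[1:]
crops=[cv2.resize(p[v-32:v+32,u-32:u+32],(360,360),interpolation=cv2.INTER_CUBIC) for u,v in[(270,103),(270,170),(269,231),(385,177)]]
im=np.vstack([np.hstack(crops[:2]),np.hstack(crops[2:])])
cv2.imwrite('pics/w1c.png',cv2.resize(im,(600,600))[:,:,::-1])
hsv=cv2.cvtColor(p,cv2.COLOR_RGB2HSV)
for u,v in[(270,103),(270,170),(269,231)]:
    s=hsv[v-20:v+20,u-20:u+20]; m=((s[...,1]>90)&(s[...,2]>70)).astype(np.uint8)
    n,l,st,c=cv2.connectedComponentsWithStats(m); i=1+st[1:,4].argmax(); uv=c[i]+[u-20,v-20]
    print(st[i],uv.round(1),cast('wrist',uv,.085,P)[0].round(4), d[v-3:v+4,u-3:u+4].round(3).min())
E
```

```text
[13 19 12  7 71] [268.5 104.6] [ 0.5617 -0.2301  0.085 ] 0.368
[13 19 11  9 81] [267.6 172.7] [ 0.4748 -0.2269  0.085 ] 0.0
[15 20 10 11 86] [268.5 235.7] [ 0.3877 -0.2242  0.085 ] 0.428
```

View pics/w1c.png

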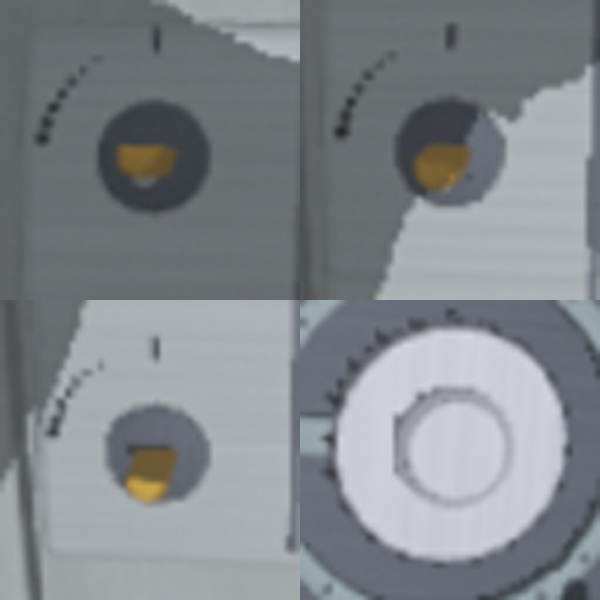

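```bash
cat >> h.py <<'E'
def cloud(d,P):
    """world xyz per pixel, wrist"""
    M,c,f=P; v,u=np.mgrid[:400,:640]; xy=np.dstack([u-c['cx'],v-c['cy']])/f; r=np.linalg.norm(xy,axis=2)+1e-12
    k=np.tan(r)/r; q=np.dstack([xy[...,0]*k,xy[...,1]*k,np.ones_like(r)])*d[...,None]
    return q@M[:3,:3].T+M[:3,3]
def load(name,n='wrist'):
    z=np.load(f'pics/{name}.npz'); return z['p'],z['d'],(z['M'],)+campose(n)[1:]
def circ(x):
    A=np.c_[2*x,np.ones(len(x))]; s=np.linalg.lstsq(A,(x**2).sum(1),rcond=None)[0]; return s[:2],np.sqrt(s[2]+s[:2]@s[:2])
E
python3 - <<'E'
from h import *
p,d,P=load('w1'); C=cloud(d,P); ok=d>0
print('sheet z', np.median(C[150:250,310:320,2][ok[150:250,310:320]]))
for u,v in[(270,103),(270,170),(269,231)]:
    s=np.s_[v-20:v+20,u-20:u+20]; c=C[s][ok[s]]
    for lo,hi in[(.05,.0615),(.0615,.075),(.078,.095)]:
        t=c[(c[:,2]>lo)&(c[:,2]<hi)]
        print(lo,len(t),t.mean(0).round(4) if len(t) else 0, (t.min(0).round(4),t.max(0).round(4)) if len(t) else 0)
# boss / head
u,v=385,177; s=np.s_[v-30:v+30,u-30:u+30]; c=C[s][ok[s]]; print(np.histogram(c[:,2],bins=np.arange(.055,.095,.003)))
hd=cv2.cvtColor(p,cv2.COLOR_RGB2HSV)[s]; m=((hd[...,2]>180)&(hd[...,1]<30)).astype(np.uint8)
cs=max(cv2.findContours(m,0,1)[0],key=cv2.contourArea)[:,0]+[u-30,v-30]
for z in(.066,.07,.074): print(z,circ(cast('wrist',cs,z,P)[:,:2]))
E
```

```text
sheet z 0.05836996308018244
0.05 1504 [ 0.5657 -0.2273  0.0582] (array([ 0.5385, -0.2536,  0.0548]), array([ 0.5932, -0.2   ,  0.0615]))
0.0615 17 [ 0.5624 -0.23    0.0655] (array([ 0.5537, -0.2353,  0.0615]), array([ 0.5743, -0.215 ,  0.0747]))
0.078 66 [ 0.5618 -0.2289  0.0838] (array([ 0.5574, -0.2353,  0.0788]), array([ 0.5654, -0.2228,  0.0865]))
0.05 1494 [ 0.4744 -0.2253  0.0582] (array([ 0.446 , -0.2528,  0.0552]), array([ 0.5016, -0.1963,  0.0615]))
0.0615 39 [ 0.4741 -0.2279  0.0677] (array([ 0.4629, -0.2389,  0.0615]), array([ 0.4851, -0.2111,  0.0749]))
0.078 55 [ 0.472  -0.2258  0.0837] (array([ 0.4671, -0.2311,  0.0807]), array([ 0.4755, -0.2204,  0.0869]))
0.05 1489 [ 0.3849 -0.2198  0.0582] (array([ 0.3516, -0.2495,  0.0548]), array([ 0.4149, -0.1885,  0.0615]))
0.0615 47 [ 0.3857 -0.2238  0.0679] (array([ 0.3789, -0.2359,  0.0615]), array([ 0.3899, -0.2106,  0.0741]))
0.078 50 [ 0.383  -0.2227  0.0835] (array([ 0.3772, -0.2294,  0.0784]), array([ 0.3861, -0.2171,  0.0865]))
(array([ 224, 1072,   79,  236, 1052,  435,  223,  267,    1,    0,    0,
          0,    0]), array([0.055, 0.058, 0.061, 0.064, 0.067, 0.07 , 0.073, 0.076, 0.079,
       0.082, 0.085, 0.088, 0.091, 0.094]))
0.066 (array([ 0.46736251, -0.38298368]), np.float64(0.03345887428147635))
0.07 (array([ 0.46816469, -0.38207653]), np.float64(0.03313013316371893))
0.074 (array([ 0.46896687, -0.38116937]), np.float64(0.03280139204596338))
```

Call:
{"api": "play_rows", "payload": {"increments": [[[5,-45,0],[0,0,0],0],[[10,-90,0],[0,0,0],0],[[15,-135,0],[0,0,0],0],[[20,-180,0],[0,0,0],0],[[25,-225,0],[0,0,0],0],[[30,-270,0],[0,0,0],0],[[35,-315,0],[0,0,0],0],[[40,-360,0],[0,0,0],0],[[45,-405,10],[0,0,0],0],[[50,-450,20],[0,0,0],0],[[50,-495,35],[0,0,0],0],[[50,-540,50],[0,0,0],0],[[50,-550,50],[0,0,0],0],[[50,-550,50],[0,0,0],0],[[50,-550,50],[0,0,0],0]]}}

```text
time: 3.0
ee_pos: [0.5409, 0.0495, 0.3104]
tcp_rot: [-177.9, 0.1, 4.3]
wrist_force: [-0.4, -0.4, 0.3]
opening: 0.0856
grasp_force: 0.0
```

```bash
python3 -c "
from h import *
print(tool().round(4).tolist())
p,d,P=shot('wrist','w2'); C=cloud(d,P)
for n,q in dict(a=(.554,.343,.04),b=(.461,.302,.04),c=(.453,.203,.04),cap=(.547,.23,.025)).items(): print(n,proj('wrist',q,P)[0].round(0))
"
```

```text
[[0.9972, 0.0742, -0.0043, 0.5409], [0.0743, -0.9966, 0.0364, 0.0495], [-0.0015, -0.0366, -0.9993, 0.3104], [0.0, 0.0, 0.0, 1.0]]
a [128. 148.]
b [153. 210.]
c [212. 222.]
cap [198. 154.]
```

View pics/w2.png

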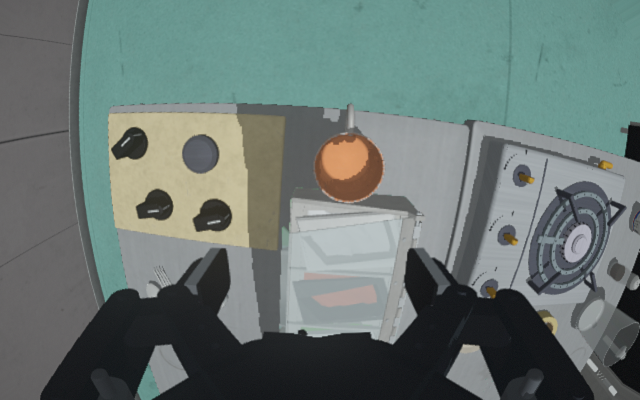

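The board is at the left, with knobs at px (130,143), (155,206) and (213,215) and the cap at (200,153). I'll move on over the board.

```bash
python3 -c "
from h import *
o=telemetry.get_obs();print(o['q'].round(1),o['qd'].round(1),o['ee_pos'])
goal(.53,.26,.30,0)"
```

```text
[  4.2   6.   17.9 102.    2.1 179.9] [ 0.1  0.   0.5  0.8 -0.  -0.1] [0.54103751 0.04967512 0.31002063]
shift [4.7, -210.1, 17.7] turn [-2.1, 0.19, 4.27]
```

```bash
python3 -c "
from h import *
goal(.47,.26,.30,10);goal(.47,.26,.30,130)"
```

```text
shift [-55.1, -214.5, 18.0] turn [-2.1, 0.01, -5.73]
shift [-55.1, -214.5, 18.0] turn [-1.3, -2.24, -125.71]
```

Call:
{"api": "play_rows", "payload": {"increments": [[[-4,-15,1],[-2.1,0,-6],0],[[-8,-30,3],[-2.1,-0.4,-14],0],[[-12,-50,5],[-2.1,-0.4,-22],0],[[-17,-70,6],[-2.1,-0.5,-30],0],[[-22,-90,8],[-2.1,-0.7,-38],0],[[-27,-110,9],[-2,-0.8,-46],0],[[-32,-130,11],[-2,-1,-54],0],[[-37,-150,12],[-1.9,-1.2,-62],0],[[-42,-170,14],[-1.8,-1.4,-70],0],[[-48,-190,16],[-1.7,-1.6,-78],0],[[-52,-205,17],[-1.7,-1.7,-86],0],[[-55,-214,18],[-1.6,-1.8,-94],0],[[-55,-214,18],[-1.5,-2,-102],0],[[-55,-214,18],[-1.4,-2.1,-110],0],[[-55,-214,18],[-1.3,-2.2,-118],0],[[-55,-214,18],[-1.3,-2.2,-126],0],[[-55,-214,18],[-1.3,-2.2,-126],0]]}}

```text
time: 4.75
ee_pos: [0.47, 0.2596, 0.3011]
tcp_rot: [179.9, 0.0, 130.4]
wrist_force: [-0.1, 0.6, -0.1]
opening: 0.0852
grasp_force: 0.0
```

```bash
python3 -c "
from h import *
o=telemetry.get_obs();print(o['q'].round(1))
goal(.47,.26,.30,180)"
```

```text
[ 28.9   4.6  15.3 100.7   0.   78.5]
shift [0.3, 0.3, 1.1] turn [0.09, 0.05, -49.58]
```

Call:
{"api": "play_rows", "payload": {"increments": [[[0,0,1],[0,0,-8],0],[[0,0,1],[0,0,-16],0],[[0,0,1],[0,0,-24],0],[[0,0,1],[0,0,-32],0],[[0,0,1],[0,0,-40],0],[[0,0,1],[0,0,-48],0],[[0,0,1],[0,0,-49.6],0],[[0,0,1],[0,0,-49.6],0],[[0,0,1],[0,0,-49.6],0]]}}

```text
time: 5.65
ee_pos: [0.47, 0.2596, 0.2998]
tcp_rot: [180.0, 0.1, 179.6]
wrist_force: [0.7, -0.1, -0.1]
opening: 0.0854
grasp_force: 0.0
```

```bash
cat > seg.py <<'E'
from h import *
import sys
def parts(p,d,P):
    C=cloud(d,P); ok=d>0; g=C[...,2]
    reg=ok&(C[...,0]>.38)&(C[...,0]<.63)&(C[...,1]>.1)&(C[...,1]<.43)&(g>.016)&(g<.06)
    hsv=cv2.cvtColor(p,cv2.COLOR_RGB2HSV); m=(reg&(hsv[...,2]<110)).astype(np.uint8)
    n,l,st,c=cv2.connectedComponentsWithStats(m)
    for i in range(1,n):
        if st[i,4]<150: continue
        q=C[l==i]; h=np.percentile(q[:,2],90)
        if h>.04:
            t=q[q[:,2]>.038][:,:2]; k=q[(q[:,2]<.026)][:,:2]
            (cx,cy),(w,hh),a=cv2.minAreaRect(t.astype(np.float32)*1000)
            e,V=np.linalg.eigh(np.cov(t.T)); ax=V[:,1]
            # pointer: white line pixels
            wm=(cv2.dilate((l==i).astype(np.uint8),np.ones((3,3)))>0)&(hsv[...,2]>120)&(hsv[...,1]<60)&(g>.04)
            wp=C[wm][:,:2]; wc=wp.mean(0) if len(wp) else t.mean(0)
            if (wc-t.mean(0))@ax<0: ax=-ax
            print('knob uv',c[i].round(0),'n',len(t),'mean',t.mean(0).round(4),'rect',np.round([cx,cy,w,hh,a],1),'yaw',np.degrees(np.arctan2(ax[1],ax[0])).round(1),'white',len(wp),wc.round(4),'top',h.round(4))
        else:
            t=q[:,:2].astype(np.float32)*1000; (x,y),r=cv2.minEnclosingCircle(t)
            print('cap uv',c[i].round(0),'mean',q.mean(0).round(4),'circ',round(x,1),round(y,1),round(r,1))
if __name__=='__main__':
    p,d,P=shot('wrist',sys.argv[1]); parts(p,d,P)
E
python3 seg.py w3
```

```text
knob uv [277. 155.] n 599 mean [0.4526 0.2097] rect [454.  206.7  23.2  48.2  15.6] yaw -73.4 white 44 [0.4549 0.1991] top 0.0501
knob uv [352. 160.] n 676 mean [0.4605 0.3061] rect [461.5 305.2  23.2  49.2  10.1] yaw 100.5 white 0 [0.4605 0.3061] top 0.0502
cap uv [296. 221.] mean [0.5435 0.2311 0.0261] circ 544.5 229.9 27.4
knob uv [380. 229.] n 578 mean [0.5565 0.3478] rect [558.4 347.8  22.6  48.9  36.9] yaw -52.5 white 2 [0.5684 0.3362] top 0.05
```

View pics/w3.png

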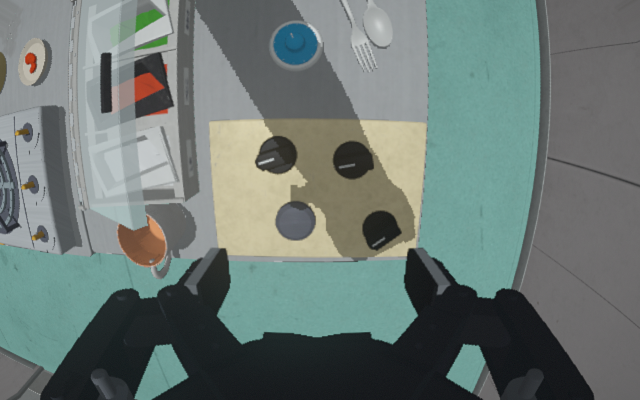

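Knobs are at px (277,155), (352,160) and (380,229) with pointers toward -y, and the cap is at (296,221). I'll refine the knob tops by height alone, since the white line had been masked out.

```bash
cat > seg.py <<'E'
from h import *
import sys
def parts(p,d,P,box=(.38,.63,.1,.43),zb=.012):
    C=cloud(d,P); ok=d>0; g=C[...,2]-zb; x,y=C[...,0],C[...,1]
    reg=ok&(x>box[0])&(x<box[1])&(y>box[2])&(y<box[3])&(g<.045)
    m=(reg&(g>.005)).astype(np.uint8); hsv=cv2.cvtColor(p,cv2.COLOR_RGB2HSV)
    n,l,st,c=cv2.connectedComponentsWithStats(m)
    for i in range(1,n):
        if st[i,4]<150: continue
        s=l==i; q=C[s]; h=np.percentile(q[:,2],90)
        if h-zb>.028:
            tm=s&(g>.033); t=C[tm][:,:2]; (cx,cy),wh,a=cv2.minAreaRect(t.astype(np.float32)*1000); wh=np.array(wh)
            ax=np.radians(a+(90 if wh[1]>wh[0] else 0)); ax=np.array([np.cos(ax),np.sin(ax)])
            wm=tm&(hsv[...,2]>105)&(hsv[...,1]<90); wc=C[wm][:,:2].mean(0)*1000 if wm.any() else np.array([cx,cy])
            if (wc-[cx,cy])@ax<0: ax=-ax
            k=C[s&(g<.014)][:,:2]; hull=cv2.convexHull(k.astype(np.float32)*1000)[:,0]; cc,r=circ(hull.astype(float))
            print('knob uv',c[i].round(0),'n',len(t),'rect',np.round([cx,cy],1),wh.round(1),'yaw',np.degrees(np.arctan2(ax[1],ax[0])).round(1),'nw',wm.sum(),'skirt',cc.round(1),r.round(1),'top',h.round(4))
        else:
            hull=cv2.convexHull(q[:,:2].astype(np.float32)*1000)[:,0]; cc,r=circ(hull.astype(float))
            print('cap? uv',c[i].round(0),'mean',q.mean(0).round(4),'circ',cc.round(1),r.round(1),st[i,4])
if __name__=='__main__':
    p,d,P=load(sys.argv[1]) if len(sys.argv)>2 else shot('wrist',sys.argv[1]); parts(p,d,P)
E
python3 seg.py w3 x; python3 -c "
from h import *
T=tool();print(T[:3,3]);goal(.454,.207,.12,106)
P=campose('wrist');print(proj('wrist',T[:3,3],P))"
```

```text
knob uv [276. 155.] n 645 rect [454.2 206.7] [22.9 48.4] yaw -73.0 nw 68 skirt [453.8 207.5] 25.3 top 0.0501
knob uv [353. 160.] n 653 rect [461.9 305.4] [23.  49.3] yaw -78.5 nw 26 skirt [461.5 306.4] 25.2 top 0.0503
cap? uv [295. 221.] mean [0.5431 0.2299 0.0262] circ [545.3 229.3] 28.0 1243
knob uv [380. 230.] n 517 rect [558.7 348.3] [21.8 48.5] yaw -53.0 nw 15 skirt [557.9 348.9] 24.9 top 0.05
[0.47000817 0.25958309 0.29981883]
shift [15.9, -52.8, 179.8] turn [0.07, 0.02, 73.7]
[[316.90205616 272.83447523]]
```

Call:
{"api": "play_rows", "payload": {"increments": [[[2,-5,20],[0,0,8],0.4],[[4,-12,40],[0,0,16],0.4],[[6,-18,60],[0,0,24],0.4],[[8,-25,80],[0,0,32],0.4],[[10,-32,100],[0,0,40],0.4],[[12,-38,120],[0,0,48],0.4],[[14,-45,140],[0,0,56],0.4],[[16,-52.8,160],[0,0,64],0.4],[[16,-52.8,180],[0,0,70],0.4],[[16,-52.8,190],[0,0,73],0.4],[[16,-52.8,190],[0,0,73],0.4]]}}

```text
time: 6.8
ee_pos: [0.4533, 0.2065, 0.1082]
tcp_rot: [-179.9, -0.0, 106.7]
wrist_force: [-0.5, -0.9, 0.9]
opening: 0.0514
grasp_force: 0.0
```

```bash
python3 -c "
from h import *
goal(.454,.207,.042,106.8)
print(telemetry.get_obs()['opening'])"
```

```text
shift [0.2, 0.9, 66.2] turn [-0.08, -0.0, -0.06]
0.05143720248569738
```

Call:
{"api": "play_rows", "payload": {"increments": [[[0.2,0.7,20],[0,0,0],0.4],[[0.2,0.7,40],[0,0,0],0.4],[[0.2,0.7,55],[0,0,0],0.4],[[0.2,0.7,62],[0,0,0],0.4],[[0.2,0.7,66],[0,0,0],0.4],[[0.2,0.7,66],[0,0,0],0.4],[[0.2,0.7,66],[0,0,0],1],[[0.2,0.7,66],[0,0,0],1],[[0.2,0.7,66],[0,0,0],1],[[0.2,0.7,66],[0,0,0],1],[[0.2,0.7,66],[0,0,0],1]], "grip_force": 70}}

```text
time: 7.9
ee_pos: [0.4553, 0.2077, 0.0447]
tcp_rot: [179.8, -0.0, 106.9]
wrist_force: [-0.0, -0.3, 6.8]
opening: 0.0205
grasp_force: 69.8
```

```bash
python3 -c "
from h import *
goal(.4,.0,.33,140)
goal(.4,-.02,.33,178)"
```

```text
shift [-182.4, -112.5, -285.7] turn [0.16, 0.01, -33.09]
shift [-201.6, -118.4, -285.7] turn [0.16, 0.07, -71.09]
```

Call:
{"api": "play_rows", "payload": {"increments": [[[0,0,-10],[0,0,0],1],[[0,0,-35],[0,0,0],1],[[0,0,-70],[0,0,0],1],[[0,0,-110],[0,0,0],1],[[0,0,-150],[0,0,0],1],[[0,0,-190],[0,0,0],1],[[-15,-9,-220],[0,0,-4],1],[[-40,-24,-240],[0,0,-9],1],[[-70,-42,-250],[0,0,-16],1],[[-100,-60,-250],[0,0,-24],1],[[-130,-78,-250],[0,0,-32],1],[[-160,-95,-250],[0,0,-40],1],[[-190,-112,-250],[0,0,-48],1],[[-220,-130,-250],[0,0,-56],1],[[-250,-145,-250],[0,0,-64],1],[[-280,-155,-250],[0,0,-71],1],[[-310,-165,-250],[0,0,-71],1],[[-340,-175,-250],[0,0,-71],1],[[-370,-185,-250],[0,0,-71],1],[[-400,-193,-250],[0,0,-71],1]]}}

```text
time: 9.9
ee_pos: [0.3856, -0.2329, 0.294]
tcp_rot: [180.0, 0.1, 177.9]
wrist_force: [0.9, 0.3, -0.7]
opening: 0.0207
grasp_force: 69.0
```

```bash
python3 -c "
from h import *
print(telemetry.get_obs()['q'].round(1))
goal(.3846,-.2227,.16,178)
shot('wrist','w4')"
```

```text
[-3.120e+01 -7.400e+00  2.800e+00  1.002e+02  1.000e-01 -2.900e+01]
shift [1.6, 10.1, 134.0] turn [0.03, 0.07, -0.12]
```

View pics/w4.png

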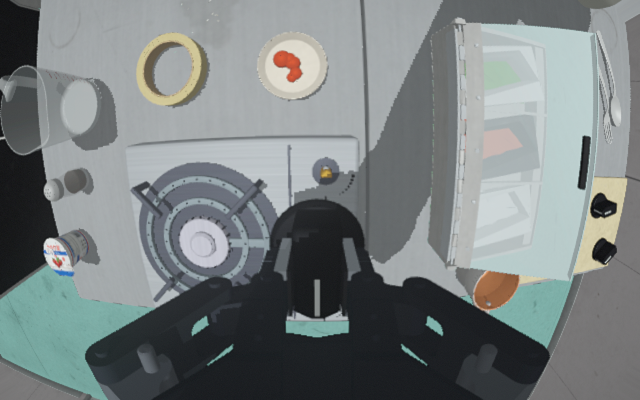

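The knob sits square in the grip, with its white line toward +x. Spindle 1 is at about px (326,172). I'll measure the knob in the hand and re-check the spindles.

```bash
cat > hand.py <<'E'
from h import *
import sys
def spind(d,P,seats):
    C=cloud(d,P); 
    for s in seats:
        m=(d>0)&(np.hypot(C[...,0]-s[0],C[...,1]-s[1])<.014)&(C[...,2]>.078)&(C[...,2]<.092); t=C[m]
        if len(t)>10: print('spindle',s,len(t),t.mean(0).round(4),t.min(0).round(4),t.max(0).round(4))
def inhand(d,P):
    C=cloud(d,P); T=P[0]@np.linalg.inv(calibration('wrist')['hand_eye']); q=(C-T[:3,3])@T[:3,:3]
    m=(d>0)&(np.abs(q[...,1])<.03)&(q[...,2]<.045)&(q[...,2]>-.02)&(q[...,0]>-.02)&(q[...,0]<.04)
    t=q[m]; print(np.histogram(t[:,2]*1000,bins=np.arange(-20,46,3)))
    return q,m
if __name__=='__main__':
    p,d,P=load(sys.argv[1]); spind(d,P,[(.3846,-.2227),(.4736,-.2258),(.5634,-.2289)])
    q,m=inhand(d,P); t=q[m]
    for lo,hi in((-.012,-.004),(.018,.027),(.027,.036)):
        k=t[(t[:,2]>lo)&(t[:,2]<hi)&(np.abs(t[:,1])<.027)]
        if len(k)>5: print(lo,hi,len(k),'xmin/max',(k[:,0].min()*1000).round(1),(k[:,0].max()*1000).round(1),'y',(k[:,1].min()*1000).round(1),(k[:,1].max()*1000).round(1),'zmed',np.median(k[:,2]).round(4))
E
python3 hand.py w4
```

```text
spindle (0.3846, -0.2227) 77 [ 0.3808 -0.2225  0.0835] [ 0.377  -0.2279  0.0782] [ 0.3845 -0.2168  0.0864]
(array([ 557,  178,  195,  223, 1722, 2789,  319,  242,  252,  221,  170,
        144,   76,   99,  403,  957,  315,   44,    0,    0,    0]), array([-20, -17, -14, -11,  -8,  -5,  -2,   1,   4,   7,  10,  13,  16,
        19,  22,  25,  28,  31,  34,  37,  40,  43]))
-0.012 -0.004 4092 xmin/max -19.8 23.1 y -24.2 24.1 zmed -0.005
0.018 0.027 1289 xmin/max -0.1 25.4 y -25.1 24.6 zmed 0.0252
0.027 0.036 551 xmin/max -0.4 26.4 y -26.0 25.1 zmed 0.0286
```

Call:
{"api": "play_rows", "payload": {"increments": [[[2.3,10.1,20],[0,0,0],1],[[2.3,10.1,55],[0,0,0],1],[[2.3,10.1,95],[0,0,0],1],[[2.3,10.1,130],[0,0,0],1],[[2.3,10.1,155],[0,0,0],1],[[2.3,10.1,167],[0,0,0],1],[[2.3,10.1,168],[0,0,0],1],[[2.3,10.1,168],[0,0,0],1]]}}

```text
time: 10.75
ee_pos: [0.3848, -0.2215, 0.1266]
tcp_rot: [180.0, 0.1, 177.9]
wrist_force: [0.1, -0.1, -0.8]
opening: 0.0211
grasp_force: 69.0
```

```bash
python3 -c "
from h import *
goal(.3835,-.2227,.118,178)
goal(.3835,-.2227,.092,178)
o=telemetry.get_obs();print(o['wrist_force'],o['tcp_rot'])"
```

```text
shift [1.3, -1.2, 8.6] turn [0.01, 0.11, -0.1]
shift [1.3, -1.3, 34.6] turn [0.01, 0.11, -0.1]
[ 0.08297429 -0.06222584 -0.83735815] [1.79990727e+02 1.08338668e-01 1.77904287e+02]
```

Call:
{"api": "play_rows", "payload": {"increments": [[[1.3,-1.3,4],[0,0,0],1],[[1.3,-1.3,8],[0,0,0],1],[[1.3,-1.3,12],[0,0,0],1],[[1.3,-1.3,15],[0,0,0],1],[[1.3,-1.3,18],[0,0,0],1],[[1.3,-1.3,18],[0,0,0],1]]}}

```text
time: 11.35
ee_pos: [0.3831, -0.2226, 0.1073]
tcp_rot: [180.0, 0.1, 177.9]
wrist_force: [0.4, 0.0, 2.6]
opening: 0.0207
grasp_force: 69.3
```

Call:
{"api": "play_rows", "payload": {"increments": [[[0,0,4],[0,0,0],1],[[0,0,8],[0,0,0],1],[[0,0,11],[0,0,0],1],[[0,0,14],[0,0,0],1],[[0,0,16],[0,0,0],1],[[0,0,16],[0,0,0],1]]}}

```text
time: 11.95
ee_pos: [0.384, -0.2231, 0.0932]
tcp_rot: [-179.9, 0.2, 177.9]
wrist_force: [-1.8, 0.6, 14.3]
opening: 0.0215
grasp_force: 43.9
```

Call:
{"api": "play_rows", "payload": {"increments": [[[0,0,2],[0,0,0],1],[[0,0,3],[0,0,0],1],[[0,0,3],[0,0,0],1]]}}

```text
time: 12.25
ee_pos: [0.3843, -0.2232, 0.0927]
tcp_rot: [-179.9, 0.3, 177.9]
wrist_force: [-9.8, 4.8, 38.4]
opening: 0.0209
grasp_force: 71.1
```

Call:
{"api": "play_rows", "payload": {"increments": [[[0,0,-4],[0,0,0],1],[[0,0,-8],[0,0,0],1],[[0,0,-10],[0,0,0],1],[[0,0,-10],[0,0,0],1]]}}

```text
time: 12.65
ee_pos: [0.3834, -0.2227, 0.0986]
tcp_rot: [180.0, 0.1, 177.9]
wrist_force: [1.3, -0.2, 2.6]
opening: 0.0208
grasp_force: 68.3
```

Call:
{"api": "play_rows", "payload": {"increments": [[[0,0,0],[0,0,0],0.4],[[0,0,0],[0,0,0],0.4],[[0,0,0],[0,0,0],0.4],[[0,0,-20],[0,0,0],0.4],[[0,0,-50],[0,0,0],0.4],[[0,0,-90],[0,0,0],0.4],[[0,0,-130],[0,0,0],0.4],[[0,0,-165],[0,0,0],0.4],[[0,0,-200],[0,0,0],0.4],[[0,0,-200],[0,0,0],0.4]]}}

```text
time: 13.65
ee_pos: [0.3836, -0.2231, 0.3025]
tcp_rot: [-179.9, 0.3, 177.9]
wrist_force: [0.1, -0.8, -0.1]
opening: 0.0516
grasp_force: 0.0
```

```bash
cat > stove.py <<'E'
from h import *; import sys
from seg import parts
p,d,P=shot('wrist',sys.argv[1]); parts(p,d,P,box=(.34,.61,-.27,-.18),zb=.067)
E
python3 stove.py w5; python3 -c "
from hand import *
p,d,P=load('w5'); spind(d,P,[(.3835,-.2227),(.4734,-.2258),(.5633,-.2289)]);goal(.45,.26,.30,178)"
```

```text
knob uv [318. 174.] n 867 rect [ 383.9 -223.2] [21.6 47.6] yaw -1.8 nw 56 skirt [ 382.8 -222.3] 25.1 top 0.1052
spindle (0.4734, -0.2258) 79 [ 0.471  -0.2257  0.083 ] [ 0.4665 -0.2325  0.0782] [ 0.4763 -0.2202  0.0862]
spindle (0.5633, -0.2289) 61 [ 0.5603 -0.2284  0.0828] [ 0.5557 -0.2338  0.0782] [ 0.565  -0.2229  0.0855]
shift [-48.8, 485.1, -0.1] turn [-0.04, 0.2, -0.1]
```

Call:
{"api": "play_rows", "payload": {"increments": [[[0,20,0],[0,0,0],0.4],[[0,50,0],[0,0,0],0.4],[[0,85,0],[0,0,0],0.4],[[0,120,0],[0,0,0],0.4],[[0,155,0],[0,0,0],0.4],[[0,190,0],[0,0,0],0.4],[[0,225,0],[0,0,0],0.4],[[-5,260,0],[0,0,0],0.4],[[-10,295,0],[0,0,0],0.4],[[-20,330,0],[0,0,0],0.4],[[-30,365,0],[0,0,0],0.4],[[-40,400,0],[0,0,0],0.4],[[-48,435,0],[0,0,0],0.4],[[-48,465,0],[0,0,0],0.4],[[-48,485,0],[0,0,0],0.4],[[-48,485,0],[0,0,0],0.4],[[-48,485,0],[0,0,0],0.4]]}}

```text
time: 15.4
ee_pos: [0.4483, 0.2601, 0.2974]
tcp_rot: [-180.0, -0.1, 178.0]
wrist_force: [-0.6, -0.3, 0.5]
opening: 0.0514
grasp_force: 0.0
```

```bash
python3 seg.py w6; python3 -c "
from h import *
print(tool()[:3,3]);goal(.4617,.3058,.044,101.5)"
```

```text
knob uv [353. 176.] n 648 rect [461.6 305.3] [23.5 49.2] yaw -81.3 nw 27 skirt [461.3 306.6] 25.4 top 0.0502
cap? uv [297. 237.] mean [0.5427 0.2298 0.0262] circ [545.1 229.2] 27.9 1188
knob uv [384. 237.] n 181 rect [549.6 360.3] [21.8 18.7] yaw 36.7 nw 8 skirt [557.3 348.5] 24.8 top 0.0497
[0.44836335 0.25968289 0.29792839]
shift [-11.7, 46.7, 253.9] turn [-0.03, -0.0, 76.41]
```

Call:
{"api": "play_rows", "payload": {"increments": [[[-1,5,20],[0,0,8],0.4],[[-3,10,45],[0,0,16],0.4],[[-5,18,70],[0,0,24],0.4],[[-7,25,95],[0,0,32],0.4],[[-9,32,120],[0,0,40],0.4],[[-10,39,140],[0,0,48],0.4],[[-11.7,46.7,160],[0,0,56],0.4],[[-11.7,46.7,175],[0,0,64],0.4],[[-11.7,46.7,185],[0,0,72],0.4],[[-11.7,46.7,190],[0,0,78],0.4],[[-11.7,46.7,190],[0,0,78],0.4],[[-11.7,46.7,190],[0,0,78],0.4]]}}

```text
time: 16.65
ee_pos: [0.4623, 0.3058, 0.1091]
tcp_rot: [179.9, -0.0, 100.0]
wrist_force: [-0.1, 0.0, 0.5]
opening: 0.0513
grasp_force: 0.0
```

```bash
python3 -c "
from h import *
goal(.4616,.3058,.044,100)"
```

```text
shift [0.1, -0.8, 65.1] turn [0.07, -0.03, 0.03]
```

Call:
{"api": "play_rows", "payload": {"increments": [[[0,-0.6,20],[0,0,0],0.4],[[0,-0.6,40],[0,0,0],0.4],[[0,-0.6,55],[0,0,0],0.4],[[0,-0.6,62],[0,0,0],0.4],[[0,-0.6,64],[0,0,0],0.4],[[0,-0.6,64],[0,0,0],0.4],[[0,-0.6,64],[0,0,0],1],[[0,-0.6,64],[0,0,0],1],[[0,-0.6,64],[0,0,0],1],[[0,-0.6,64],[0,0,0],1],[[0,-0.6,64],[0,0,0],1]], "grip_force": 70}}

```text
time: 17.75
ee_pos: [0.4621, 0.3069, 0.0458]
tcp_rot: [179.9, -0.1, 99.9]
wrist_force: [-0.0, -0.5, 5.9]
opening: 0.0209
grasp_force: 70.2
```

```bash
python3 -c "
from h import *
goal(.4734,-.2257,.30,178)"
```

```text
shift [-526.3, -79.9, -255.0] turn [0.17, 0.04, -78.09]
```

Call:
{"api": "play_rows", "payload": {"increments": [[[0,0,-10],[0,0,0],1],[[0,0,-35],[0,0,0],1],[[0,0,-70],[0,0,0],1],[[0,0,-110],[0,0,0],1],[[0,0,-150],[0,0,0],1],[[-10,-2,-190],[0,0,0],1],[[-35,-8,-220],[0,0,-4],1],[[-65,-14,-240],[0,0,-10],1],[[-100,-20,-250],[0,0,-17],1],[[-135,-26,-250],[0,0,-24],1],[[-170,-32,-250],[0,0,-32],1],[[-205,-38,-250],[0,0,-40],1],[[-240,-44,-250],[0,0,-48],1],[[-275,-50,-250],[0,0,-56],1],[[-310,-56,-250],[0,0,-64],1],[[-345,-62,-250],[0,0,-71],1],[[-380,-66,-250],[0,0,-78],1],[[-415,-70,-250],[0,0,-78],1],[[-450,-74,-250],[0,0,-78],1],[[-485,-77,-250],[0,0,-78],1]]}}

```text
time: 19.75
ee_pos: [0.4685, -0.1861, 0.2952]
tcp_rot: [180.0, 0.1, 177.9]
wrist_force: [0.1, -0.1, -0.2]
opening: 0.0206
grasp_force: 69.4
```

```bash
python3 -c "
from h import *
goal(.4734,-.2257,.20,178)"
```

```text
shift [-6.2, -39.5, 95.1] turn [0.03, 0.07, -0.1]
```

Call:
{"api": "play_rows", "payload": {"increments": [[[-3,-18,15],[0,0,0],1],[[-6.2,-35,40],[0,0,0],1],[[-6.2,-39.5,70],[0,0,0],1],[[-6.2,-39.5,92],[0,0,0],1],[[-6.2,-39.5,95],[0,0,0],1],[[-6.2,-39.5,95],[0,0,0],1],[[-6.2,-39.5,95],[0,0,0],1]]}}

```text
time: 20.45
ee_pos: [0.4743, -0.2243, 0.2012]
tcp_rot: [-180.0, 0.2, 177.9]
wrist_force: [1.4, -0.3, -1.1]
opening: 0.0205
grasp_force: 69.4
```

```bash
python3 -c "
from h import *
shot('wrist','w7')"; python3 hand.py w7; python3 -c "
from h import *
goal(.4734,-.2257,.118,178)"
```

```text
spindle (0.4736, -0.2258) 105 [ 0.4695 -0.2256  0.0828] [ 0.4667 -0.2322  0.078 ] [ 0.4726 -0.2199  0.0857]
(array([ 549,  185,  185,  220,  306, 3997,  432,  241,  257,  221,  157,
        156,   77,   82,   94, 1075,  442,  111,    2,    0,    0]), array([-20, -17, -14, -11,  -8,  -5,  -2,   1,   4,   7,  10,  13,  16,
        19,  22,  25,  28,  31,  34,  37,  40,  43]))
-0.012 -0.004 1773 xmin/max -19.7 22.1 y -24.1 23.8 zmed -0.0045
0.018 0.027 1008 xmin/max 0.5 24.5 y -24.5 23.6 zmed 0.026
0.027 0.036 822 xmin/max -1.1 26.0 y -25.5 25.4 zmed 0.0287
shift [1.1, -1.4, 83.2] turn [-0.01, 0.17, -0.08]
```

Call:
{"api": "play_rows", "payload": {"increments": [[[1.6,-1.4,20],[0,0,0],1],[[1.6,-1.4,45],[0,0,0],1],[[1.6,-1.4,65],[0,0,0],1],[[1.6,-1.4,76],[0,0,0],1],[[1.6,-1.4,80],[0,0,0],1],[[1.6,-1.4,84],[0,0,0],1],[[1.6,-1.4,88],[0,0,0],1],[[1.6,-1.4,92],[0,0,0],1],[[1.6,-1.4,94],[0,0,0],1],[[1.6,-1.4,94],[0,0,0],1]]}}

```text
time: 21.5
ee_pos: [0.4725, -0.2257, 0.1056]
tcp_rot: [180.0, 0.1, 177.9]
wrist_force: [0.6, -0.1, 0.9]
opening: 0.0207
grasp_force: 69.4
```

Call:
{"api": "play_rows", "payload": {"increments": [[[0,0,3],[0,0,0],1],[[0,0,6],[0,0,0],1],[[0,0,9],[0,0,0],1],[[0,0,11],[0,0,0],1],[[0,0,13],[0,0,0],1],[[0,0,15],[0,0,0],1],[[0,0,15],[0,0,0],1]]}}

```text
time: 22.2
ee_pos: [0.4732, -0.226, 0.0941]
tcp_rot: [-179.9, 0.3, 177.9]
wrist_force: [-4.6, 3.2, 26.7]
opening: 0.0207
grasp_force: 73.2
```

Call:
{"api": "play_rows", "payload": {"increments": [[[0,0,-5],[0,0,0],1],[[0,0,-9],[0,0,0],1],[[0,0,-9],[0,0,0],0.4],[[0,0,-9],[0,0,0],0.4],[[0,0,-9],[0,0,0],0.4],[[0,0,-20],[0,0,0],0.4],[[0,0,-50],[0,0,0],0.4],[[0,0,-90],[0,0,0],0.4],[[0,0,-130],[0,0,0],0.4],[[0,0,-170],[0,0,0],0.4],[[0,0,-200],[0,0,0],0.4],[[0,0,-208],[0,0,0],0.4],[[0,0,-208],[0,0,0],0.4]]}}

```text
time: 23.5
ee_pos: [0.4724, -0.2259, 0.2997]
tcp_rot: [-180.0, 0.2, 177.9]
wrist_force: [0.8, -0.1, -0.2]
opening: 0.0511
grasp_force: 0.0
```

```bash
python3 stove.py w8; python3 -c "
from hand import *
p,d,P=load('w8'); spind(d,P,[(.5631,-.2289)]);goal(.50,.24,.30,178)"
```

```text
knob uv [317.  96.] n 929 rect [ 384.  -222.2] [20.4 47.1] yaw -2.2 nw 103 skirt [ 382.9 -222.4] 25.1 top 0.1053
knob uv [317. 176.] n 866 rect [ 473.7 -225.7] [22.  47.4] yaw -1.2 nw 54 skirt [ 472.6 -225.7] 25.2 top 0.1052
spindle (0.5631, -0.2289) 79 [ 0.5609 -0.2287  0.0831] [ 0.5558 -0.2349  0.0782] [ 0.5657 -0.2227  0.0858]
shift [-10.8, 466.4, -1.5] turn [0.04, 0.04, -0.1]
```

Call:
{"api": "play_rows", "payload": {"increments": [[[0,20,0],[0,0,0],0.4],[[0,50,0],[0,0,0],0.4],[[0,85,0],[0,0,0],0.4],[[0,120,0],[0,0,0],0.4],[[0,155,0],[0,0,0],0.4],[[0,190,0],[0,0,0],0.4],[[0,225,0],[0,0,0],0.4],[[0,260,0],[0,0,0],0.4],[[-5,295,0],[0,0,0],0.4],[[-10,330,0],[0,0,0],0.4],[[-15,365,0],[0,0,0],0.2],[[-20,400,0],[0,0,0],0.2],[[-20,435,0],[0,0,0],0.2],[[-20,465,0],[0,0,0],0.2],[[-20,490,0],[0,0,0],0.2],[[-20,497,0],[0,0,0],0.2],[[-20,497,0],[0,0,0],0.2],[[-20,497,0],[0,0,0],0.2]]}}

```text
time: 25.35
ee_pos: [0.5101, 0.2695, 0.2981]
tcp_rot: [-180.0, -0.0, 177.9]
wrist_force: [-1.3, 0.2, -0.3]
opening: 0.0684
grasp_force: 0.0
```

```bash
python3 seg.py w9; python3 -c "
from h import *
print(tool()[:3,3]);goal(.5583,.3486,.11,127)"
```

```text
cap? uv [288. 194.] mean [0.5436 0.23   0.0264] circ [545.3 229.3] 28.0 1327
knob uv [376. 201.] n 573 rect [558.8 347.7] [22.9 49.1] yaw -54.1 nw 13 skirt [558.4 349.6] 25.0 top 0.0502
[0.51017565 0.26928429 0.29843702]
shift [-45.1, 81.0, 188.5] turn [0.01, 0.01, 50.86]
```

Call:
{"api": "play_rows", "payload": {"increments": [[[-5,9,20],[0,0,7],0.4],[[-11,20,45],[0,0,15],0.4],[[-18,32,75],[0,0,23],0.4],[[-25,45,105],[0,0,31],0.4],[[-32,58,135],[0,0,39],0.4],[[-40,72,160],[0,0,46],0.4],[[-45,81,178],[0,0,51.4],0.4],[[-45.2,81,188],[0,0,51.4],0.4],[[-45.2,81,188.5],[0,0,51.4],0.4],[[-45.2,81,188.5],[0,0,51.4],0.4]]}}

```text
time: 26.4
ee_pos: [0.5587, 0.3489, 0.1115]
tcp_rot: [179.9, 0.0, 126.6]
wrist_force: [0.7, -0.5, 0.1]
opening: 0.0514
grasp_force: 0.0
```

```bash
python3 -c "
from h import *
goal(.5585,.3486,.0455,126.5)"
```

```text
shift [-0.1, -0.4, 66.0] turn [0.11, 0.01, 0.08]
```

Call:
{"api": "play_rows", "payload": {"increments": [[[0,-0.3,20],[0,0,0],0.4],[[0,-0.3,40],[0,0,0],0.4],[[0,-0.3,56],[0,0,0],0.4],[[0,-0.3,64],[0,0,0],0.4],[[0,-0.3,66],[0,0,0],0.4],[[0,-0.3,66],[0,0,0],0.4],[[0,-0.3,66],[0,0,0],1],[[0,-0.3,66],[0,0,0],1],[[0,-0.3,66],[0,0,0],1],[[0,-0.3,66],[0,0,0],1],[[0,-0.3,66],[0,0,0],1]], "grip_force": 70}}

```text
time: 27.5
ee_pos: [0.5588, 0.3499, 0.0455]
tcp_rot: [179.8, 0.0, 126.5]
wrist_force: [0.2, -0.6, 6.4]
opening: 0.0211
grasp_force: 70.3
```

```bash
python3 -c "
from h import *
goal(.5631,-.2287,.295,178)"
```

```text
shift [-467.6, -340.1, -250.4] turn [0.15, 0.08, -51.49]
```

Call:
{"api": "play_rows", "payload": {"increments": [[[0,0,-10],[0,0,0],1],[[0,0,-35],[0,0,0],1],[[0,0,-70],[0,0,0],1],[[0,0,-110],[0,0,0],1],[[0,0,-150],[0,0,0],1],[[-12,-9,-190],[0,0,0],1],[[-32,-23,-220],[0,0,-3],1],[[-58,-42,-240],[0,0,-7],1],[[-86,-63,-250],[0,0,-12],1],[[-114,-83,-250],[0,0,-17],1],[[-142,-103,-250],[0,0,-22],1],[[-170,-124,-250],[0,0,-27],1],[[-198,-144,-250],[0,0,-32],1],[[-226,-164,-250],[0,0,-37],1],[[-254,-185,-250],[0,0,-42],1],[[-282,-205,-250],[0,0,-47],1],[[-310,-225,-250],[0,0,-51.4],1],[[-338,-246,-250],[0,0,-51.4],1],[[-366,-266,-250],[0,0,-51.4],1],[[-394,-286,-250],[0,0,-51.4],1]]}}

```text
time: 29.5
ee_pos: [0.5622, -0.1388, 0.2947]
tcp_rot: [180.0, 0.1, 177.9]
wrist_force: [1.1, -0.4, -0.8]
opening: 0.0209
grasp_force: 69.4
```

```bash
python3 -c "
from h import *
goal(.5631,-.2287,.20,178)"
```

```text
shift [-4.1, -89.8, 94.6] turn [0.04, 0.06, -0.1]
```

Call:
{"api": "play_rows", "payload": {"increments": [[[-1,-25,0],[0,0,0],1],[[-2,-50,15],[0,0,0],1],[[-4.1,-75,40],[0,0,0],1],[[-4.1,-89.8,70],[0,0,0],1],[[-4.1,-89.8,92],[0,0,0],1],[[-4.1,-89.8,95],[0,0,0],1],[[-4.1,-89.8,95],[0,0,0],1],[[-4.1,-89.8,95],[0,0,0],1]]}}

```text
time: 30.3
ee_pos: [0.564, -0.2271, 0.2009]
tcp_rot: [180.0, 0.2, 177.9]
wrist_force: [-0.7, -0.3, 0.6]
opening: 0.0208
grasp_force: 69.4
```

```bash
python3 -c "
from h import *
shot('wrist','w10')"; python3 hand.py w10; python3 -c "
from h import *
goal(.5631,-.2287,.118,178)"
```

```text
spindle (0.5634, -0.2289) 104 [ 0.5596 -0.2288  0.0828] [ 0.5568 -0.2349  0.078 ] [ 0.5635 -0.2226  0.086 ]
(array([ 562,  186,  191,  216,  422, 3934,  368,  249,  249,  229,  159,
        157,   84,   72,  106, 1112,  414,   78,    0,    0,    0]), array([-20, -17, -14, -11,  -8,  -5,  -2,   1,   4,   7,  10,  13,  16,
        19,  22,  25,  28,  31,  34,  37,  40,  43]))
-0.012 -0.004 2454 xmin/max -20.0 22.3 y -24.1 24.1 zmed -0.0046
0.018 0.027 1079 xmin/max 0.6 24.6 y -24.4 24.1 zmed 0.0259
0.027 0.036 736 xmin/max -1.2 26.0 y -25.4 25.4 zmed 0.0286
shift [1.2, -1.6, 83.0] turn [-0.01, 0.18, -0.06]
```

Same in-hand offset as knob 2, so the same descent.

Call:
{"api": "play_rows", "payload": {"increments": [[[1.7,-1.6,20],[0,0,0],1],[[1.7,-1.6,45],[0,0,0],1],[[1.7,-1.6,65],[0,0,0],1],[[1.7,-1.6,76],[0,0,0],1],[[1.7,-1.6,80],[0,0,0],1],[[1.7,-1.6,84],[0,0,0],1],[[1.7,-1.6,88],[0,0,0],1],[[1.7,-1.6,92],[0,0,0],1],[[1.7,-1.6,94],[0,0,0],1],[[1.7,-1.6,94],[0,0,0],1]]}}

```text
time: 31.35
ee_pos: [0.5623, -0.2289, 0.1056]
tcp_rot: [180.0, 0.1, 177.9]
wrist_force: [0.3, -0.2, 4.0]
opening: 0.0208
grasp_force: 69.8
```

Call:
{"api": "play_rows", "payload": {"increments": [[[0,0,3],[0,0,0],1],[[0,0,6],[0,0,0],1],[[0,0,9],[0,0,0],1],[[0,0,11],[0,0,0],1],[[0,0,13],[0,0,0],1],[[0,0,15],[0,0,0],1],[[0,0,15],[0,0,0],1]]}}

```text
time: 32.05
ee_pos: [0.5626, -0.229, 0.0938]
tcp_rot: [-180.0, 0.3, 177.9]
wrist_force: [-6.4, 2.0, 26.2]
opening: 0.0207
grasp_force: 73.2
```

Call:
{"api": "play_rows", "payload": {"increments": [[[0,0,-5],[0,0,0],1],[[0,0,-9],[0,0,0],1],[[0,0,-9],[0,0,0],0.4],[[0,0,-9],[0,0,0],0.4],[[0,0,-9],[0,0,0],0.4],[[0,0,-20],[0,0,0],0.4],[[0,0,-50],[0,0,0],0.4],[[0,0,-90],[0,0,0],0.4],[[0,0,-130],[0,0,0],0.4],[[0,0,-170],[0,0,0],0.4],[[0,0,-200],[0,0,0],0.4],[[0,0,-208],[0,0,0],0.4],[[0,0,-208],[0,0,0],0.4]]}}

```text
time: 33.35
ee_pos: [0.562, -0.229, 0.2994]
tcp_rot: [-180.0, 0.2, 177.9]
wrist_force: [-0.4, 0.6, 0.3]
opening: 0.0515
grasp_force: 0.0
```

```bash
python3 stove.py w11; python3 -c "
from h import *
p,d,P=load('w11');C=cloud(d,P);hsv=cv2.cvtColor(p,cv2.COLOR_RGB2HSV)
r=(d>0)&(np.hypot(C[...,0]-.468,C[...,1]+.382)<.03); b=C[r&(C[...,2]>.0735)]; rim=C[r&(C[...,2]<.0725)&(C[...,2]>.066)]
for k in(b,rim):
    hull=cv2.convexHull(k[:,:2].astype(np.float32)*1000)[:,0]; print(len(k),circ(hull.astype(float)),np.median(k[:,2]))
o=telemetry.get_obs();goal(.50,.24,.30,178)"
```

```text
knob uv [317.  20.] n 708 rect [ 389.6 -222.7] [21.6 39.4] yaw -2.2 nw 74 skirt [ 383.5 -222.3] 25.2 top 0.1053
knob uv [317.  96.] n 935 rect [ 474.2 -225.4] [20.4 47.9] yaw -2.0 nw 103 skirt [ 473.2 -225.3] 25.2 top 0.1053
knob uv [317. 177.] n 889 rect [ 563.9 -229.1] [22.1 48.5] yaw -1.7 nw 52 skirt [ 562.5 -229. ] 25.2 top 0.1052
555 (array([ 468.01602062, -381.76415151]), np.float64(16.993197158439177)) 0.07628414947848433
1145 (array([ 467.96073146, -382.03180939]), np.float64(29.833352285694772)) 0.06950881596661862
shift [78.9, 466.4, -2.1] turn [0.04, 0.04, -0.1]
```

Call:
{"api": "play_rows", "payload": {"increments": [[[2,20,0],[0,0,0],0.2],[[6,45,0],[0,0,0],0.2],[[10,75,0],[0,0,0],0.2],[[16,110,0],[0,0,0],0.2],[[22,145,0],[0,0,0],0.2],[[28,180,0],[0,0,0],0.2],[[34,215,0],[0,0,0],0.2],[[40,250,0],[0,0,0],0.2],[[46,285,0],[0,0,0],0.2],[[52,320,0],[0,0,0],0.2],[[58,355,0],[0,0,0],0.2],[[64,390,0],[0,0,0],0.2],[[70,420,0],[0,0,0],0.2],[[76,445,0],[0,0,0],0.2],[[79,462,0],[0,0,0],0.2],[[79,462,0],[0,0,0],0.2],[[79,462,0],[0,0,0],0.2]]}}

```text
time: 35.1
ee_pos: [0.4993, 0.2355, 0.2968]
tcp_rot: [-180.0, -0.1, 178.0]
wrist_force: [0.2, 0.1, -0.0]
opening: 0.0682
grasp_force: 0.0
```

```bash
python3 seg.py w12; python3 -c "
from h import *
print(telemetry.get_obs()['ee_pos']);goal(.545,.2295,.10,178)"
```

```text
cap? uv [313. 202.] mean [0.5435 0.2294 0.0265] circ [545.4 229.4] 28.0 1327
[0.49944918 0.23507144 0.29718402]
shift [-45.9, -3.8, 197.2] turn [-0.02, -0.04, -0.1]
```

Call:
{"api": "play_rows", "payload": {"increments": [[[-8,-1,25],[0,0,0],0.2],[[-20,-2,60],[0,0,0],0.2],[[-33,-3,100],[0,0,0],0.2],[[-46,-4,140],[0,0,0],0.2],[[-46,-4,175],[0,0,0],0.2],[[-46,-4,205],[0,0,0],0.2],[[-46,-4,225],[0,0,0],0.2],[[-46,-4,237],[0,0,0],0.2],[[-46,-4,242],[0,0,0],0.2],[[-46,-4,242],[0,0,0],0.2]]}}

```text
time: 36.15
ee_pos: [0.5458, 0.2297, 0.0564]
tcp_rot: [180.0, 0.0, 177.9]
wrist_force: [-0.2, 0.6, -0.2]
opening: 0.0682
grasp_force: 0.0
```

```bash
python3 -c "
from h import *
goal(.5453,.2294,.033,178)"
```

```text
shift [0.5, -0.3, 23.4] turn [0.03, 0.04, -0.13]
```

Call:
{"api": "play_rows", "payload": {"increments": [[[0.5,-0.3,10],[0,0,0],0.2],[[0.5,-0.3,18],[0,0,0],0.2],[[0.5,-0.3,23],[0,0,0],0.2],[[0.5,-0.3,23],[0,0,0],0.2],[[0.5,-0.3,23],[0,0,0],1],[[0.5,-0.3,23],[0,0,0],1],[[0.5,-0.3,23],[0,0,0],1],[[0.5,-0.3,23],[0,0,0],1],[[0.5,-0.3,23],[0,0,0],1]], "grip_force": 60}}

```text
time: 37.05
ee_pos: [0.5456, 0.2301, 0.0341]
tcp_rot: [179.9, 0.1, 177.9]
wrist_force: [-0.7, 0.1, 5.7]
opening: 0.0528
grasp_force: 63.2
```

```bash
python3 -c "
from h import *
goal(.468,-.3819,.30,178)"
```

```text
shift [54.6, -614.1, -266.7] turn [0.07, 0.11, -0.09]
```

Call:
{"api": "play_rows", "payload": {"increments": [[[0,0,-10],[0,0,0],1],[[0,0,-35],[0,0,0],1],[[0,0,-70],[0,0,0],1],[[0,0,-110],[0,0,0],1],[[0,0,-150],[0,0,0],1],[[1,-10,-190],[0,0,0],1],[[3,-35,-225],[0,0,0],1],[[6,-70,-250],[0,0,0],1],[[9,-105,-262],[0,0,0],1],[[12,-140,-262],[0,0,0],1],[[15,-175,-262],[0,0,0],1],[[18,-210,-262],[0,0,0],1],[[21,-245,-262],[0,0,0],1],[[24,-280,-262],[0,0,0],1],[[27,-315,-262],[0,0,0],1],[[30,-350,-262],[0,0,0],1],[[33,-385,-262],[0,0,0],1],[[36,-420,-262],[0,0,0],1],[[39,-455,-262],[0,0,0],1],[[42,-490,-262],[0,0,0],1]]}}

```text
time: 39.05
ee_pos: [0.4845, -0.2598, 0.2954]
tcp_rot: [180.0, 0.1, 177.9]
wrist_force: [0.4, 0.2, -1.2]
opening: 0.0527
grasp_force: 63.0
```

Call:
{"api": "play_rows", "payload": {"increments": [[[3,-30,0],[0,0,0],1],[[6,-60,0],[0,0,0],1],[[9,-90,15],[0,0,0],1],[[12,-115,40],[0,0,0],1],[[12.5,-124,70],[0,0,0],1],[[12.5,-124,95],[0,0,0],1],[[12.5,-124,98],[0,0,0],1],[[12.5,-124,98],[0,0,0],1]]}}

```text
time: 39.85
ee_pos: [0.4679, -0.3815, 0.1971]
tcp_rot: [179.9, 0.0, 177.9]
wrist_force: [0.1, 0.3, -0.3]
opening: 0.0528
grasp_force: 63.2
```

```bash
python3 -c "
from hand import *
p,d,P=shot('wrist','w13'); print(telemetry.get_obs()['ee_pos'])
q,m=inhand(d,P)
r=(d>0)&(np.abs(q[...,1])<.035)&(q[...,0]>-.03)&(q[...,0]<.05)&(q[...,2]>.002)&(q[...,2]<.03)
t=q[r]; print(np.histogram(t[:,2]*1000,bins=np.arange(0,31,3)))
f=t[t[:,0]>.003]; print('front edge',np.percentile(f[:,0],99.5),f[:,0].max(),f[np.abs(f[:,1])<.002][:,0].max(), 'top z',np.percentile(t[np.abs(t[:,1])<.01][:,2],5))
hull=cv2.convexHull(f[:,:2].astype(np.float32)*1000)[:,0]; h=hull[hull[:,0]>8]; print(circ(h.astype(float)))
goal(.468,-.3819,.105,178)"
```

```text
[ 0.46833734 -0.3816971   0.19828088]
(array([ 224,  213,  192,  205,  171,  179,  154,  158, 4478, 3324, 1026,
        154,  166,  129,   11,    0,    0,    0,    0,    0,    0]), array([-20, -17, -14, -11,  -8,  -5,  -2,   1,   4,   7,  10,  13,  16,
        19,  22,  25,  28,  31,  34,  37,  40,  43]))
(array([  64, 1384, 6117, 1762,  241,  156,  156,   36,    0,    0]), array([ 0,  3,  6,  9, 12, 15, 18, 21, 24, 27, 30]))
front edge 0.027196912789116814 0.02751751025911883 0.02751751025911883 top z 0.005393486284429288
(array([-13.70702386,  -0.08532032]), np.float64(40.86414532746035))
shift [0.5, -0.2, 93.3] turn [0.0, 0.1, -0.08]
```

View pics/w13.png

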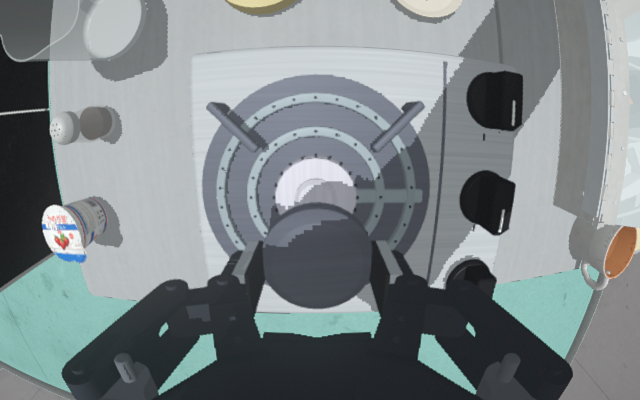

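The cap hangs level and centred in the grip above the burner head. Lowering it.

Call:
{"api": "play_rows", "payload": {"increments": [[[0.5,-0.2,20],[0,0,0],1],[[0.5,-0.2,50],[0,0,0],1],[[0.5,-0.2,75],[0,0,0],1],[[0.5,-0.2,92],[0,0,0],1],[[0.5,-0.2,100],[0,0,0],1],[[0.5,-0.2,104],[0,0,0],1],[[0.5,-0.2,106],[0,0,0],1],[[0.5,-0.2,106.5],[0,0,0],1],[[0.5,-0.2,106.5],[0,0,0],1]]}}

```text
time: 40.8
ee_pos: [0.4683, -0.3822, 0.0921]
tcp_rot: [-180.0, 0.2, 177.9]
wrist_force: [-1.3, 1.5, 6.4]
opening: 0.0531
grasp_force: 63.9
```

Call:
{"api": "play_rows", "payload": {"increments": [[[0,0,0],[0,0,0],0.25],[[0,0,0],[0,0,0],0.2],[[0,0,0],[0,0,0],0.2],[[0,0,0],[0,0,0],0.2],[[0,0,-10],[0,0,0],0.2],[[0,0,-30],[0,0,0],0.2],[[0,0,-65],[0,0,0],0.2],[[0,0,-105],[0,0,0],0.2],[[0,0,-145],[0,0,0],0.2],[[0,0,-180],[0,0,0],0.2],[[0,0,-205],[0,0,0],0.4],[[0,0,-205],[0,0,0],0.4]]}}

```text
time: 42.0
ee_pos: [0.468, -0.3825, 0.3002]
tcp_rot: [-179.8, 0.3, 177.9]
wrist_force: [0.9, -0.5, 0.8]
opening: 0.0509
grasp_force: 0.0
```

```bash
python3 stove.py w14;  python3 -c "
from h import *
p,d,P=load('w14');C=cloud(d,P)
r=(d>0)&(np.hypot(C[...,0]-.468,C[...,1]+.382)<.034)&(C[...,2]>.0745); k=C[r]
hull=cv2.convexHull(k[:,:2].astype(np.float32)*1000)[:,0]; print(circ(hull.astype(float)),np.percentile(k[:,2],[5,50,99]))
A=np.c_[k[:,0]-.468,k[:,1]+.382,np.ones(len(k))];w=np.hypot(A[:,0],A[:,1])<.02;print('slope',np.linalg.lstsq(A[w],k[w][:,2],rcond=None)[0])
goal(.5633,-.2289,.20,178)"
```

```text
knob uv [451. 100.] n 741 rect [ 384.8 -223.4] [47.9 22.7] yaw 0.0 nw 34 skirt [ 383. -223.] 25.2 top 0.1053
knob uv [447. 176.] n 696 rect [ 474.4 -226.4] [23.  48.5] yaw -1.0 nw 50 skirt [ 473.  -226.4] 25.5 top 0.1052
knob uv [439. 246.] n 566 rect [ 563.6 -229.5] [22.5 48.3] yaw -0.2 nw 68 skirt [ 562.6 -229.4] 25.1 top 0.1051
(array([ 466.13034535, -382.07743509]), np.float64(30.738895759395984)) [0.08544251 0.36583725 0.38489022]
slope [-12.84543335   0.38602224   0.20362755]
shift [-89.3, 157.0, 97.8] turn [-0.09, 0.22, -0.1]
```

```bash
cat > cap.py <<'E'
from h import *; import sys
p,d,P=load(sys.argv[1]);C=cloud(d,P)
r=(d>0)&(np.hypot(C[...,0]-.468,C[...,1]+.382)<.034)&(C[...,2]>.0745)&(C[...,2]<.1); k=C[r]
hull=cv2.convexHull(k[:,:2].astype(np.float32)*1000)[:,0]; print('cap',circ(hull.astype(float)),np.percentile(k[:,2],[5,50,99]))
A=np.c_[k[:,0]-.468,k[:,1]+.382,np.ones(len(k))];w=np.hypot(A[:,0],A[:,1])<.02;print('slope',np.linalg.lstsq(A[w],k[w][:,2],rcond=None)[0])
E
python3 cap.py w14
```

```text
cap (array([ 468.4827905 , -382.10026103]), np.float64(27.883167699018497)) [0.08090253 0.08504148 0.08735065]
slope [0.0083147  0.00262549 0.08571972]
```

Cap is seated level: top at 0.0865, centre (0.4685,-0.3821). Now opening tap 3.

Call:
{"api": "play_rows", "payload": {"increments": [[[-15,26,10],[0,0,0],0.4],[[-33,58,25],[0,0,0],0.4],[[-50,88,45],[0,0,0],0.4],[[-68,120,70],[0,0,0],0.4],[[-85,150,95],[0,0,0],0.4],[[-89.3,157,125],[0,0,0],0.4],[[-89.3,157,150],[0,0,0],0.4],[[-89.3,157,160],[0,0,0],0.4],[[-89.3,157,160],[0,0,0],0.4]]}}

```text
time: 42.95
ee_pos: [0.5615, -0.228, 0.1335]
tcp_rot: [179.9, -0.2, 177.9]
wrist_force: [-0.1, -0.5, 0.5]
opening: 0.0513
grasp_force: 0.0
```

```bash
python3 -c "
from h import *
goal(.563,-.229,.101,178)"
```

```text
shift [-1.6, -1.0, 32.5] turn [0.11, -0.15, -0.1]
```

Call:
{"api": "play_rows", "payload": {"increments": [[[-1.3,-1,15],[0,0,0],0.4],[[-1.3,-1,27],[0,0,0],0.4],[[-1.3,-1,32],[0,0,0],0.4],[[-1.3,-1,32],[0,0,0],0.4],[[-1.3,-1,32],[0,0,0],1],[[-1.3,-1,32],[0,0,0],1],[[-1.3,-1,32],[0,0,0],1],[[-1.3,-1,32],[0,0,0],1],[[-1.3,-1,35],[0,0,0],1],[[-1.3,-1,38],[0,0,0],1],[[-1.3,-1,38],[0,0,0],1]], "grip_force": 70}}

```text
time: 44.05
ee_pos: [0.5643, -0.2294, 0.0983]
tcp_rot: [180.0, 0.1, 177.9]
wrist_force: [-1.2, 1.7, 7.7]
opening: 0.0204
grasp_force: 71.8
```

Call:
{"api": "play_rows", "payload": {"increments": [[[0.8,0.3,2],[0,0,0],1],[[0.8,0.3,4],[0,0,0],1],[[0.8,0.3,4],[0,0,0],1]]}}

```text
time: 44.35
ee_pos: [0.5645, -0.2295, 0.0977]
tcp_rot: [-179.9, 0.4, 177.9]
wrist_force: [-5.5, 2.0, 28.1]
opening: 0.0206
grasp_force: 74.4
```

Call:
{"api": "play_rows", "payload": {"increments": [[[0,0,-0.7],[0,0,0],1],[[0,0.1,-0.7],[0,0,-6],1],[[0,0.2,-0.7],[0,0,-12],1],[[0.1,0.3,-0.7],[0,0,-18],1],[[0.1,0.4,-0.7],[0,0,-24],1],[[0.2,0.5,-0.7],[0,0,-30],1]]}}

```text
time: 44.95
ee_pos: [0.5651, -0.2285, 0.0979]
tcp_rot: [-179.8, 0.4, -151.8]
wrist_force: [0.0, 4.0, 22.4]
opening: 0.0203
grasp_force: 73.6
```

Call:
{"api": "play_rows", "payload": {"increments": [[[0.1,0.1,0],[0,0,-7],1],[[0.2,0.3,0],[0,0,-14],1],[[0.3,0.4,0],[0,0,-21],1],[[0.5,0.5,0],[0,0,-28],1],[[0.6,0.5,0],[0,0,-35],1],[[0.7,0.5,0],[0,0,-42],1],[[0.8,0.5,0],[0,0,-49],1],[[1,0.5,0],[0,0,-56],1],[[1,0.5,0],[0,0,-62],1],[[1,0.5,0],[0,0,-67],1],[[1,0.5,0],[0,0,-67],1]]}}

```text
time: 46.05
ee_pos: [0.5635, -0.227, 0.0979]
tcp_rot: [-179.6, 0.1, -84.8]
wrist_force: [-2.0, 12.7, 24.5]
opening: 0.0205
grasp_force: 74.0
```

```bash
python3 -c "
from h import *
o=telemetry.get_obs();print(o['q'].round(1),o['torque'],o['tcp_rot'])"
```

```text
[ -22.1   12.2    1.4   78.8    0.3 -117.2] [ 2.58120025  0.44031583 -0.07710132] [-1.79604656e+02  1.11861290e-01 -8.48319593e+01]
```

Call:
{"api": "play_rows", "payload": {"increments": [[[0,-1,0],[0,0,-2],1],[[0,-1,0],[0,0,-3],1],[[0,-1,0],[0,0,-3],1]]}}

```text
time: 46.35
ee_pos: [0.5636, -0.2269, 0.0978]
tcp_rot: [-179.7, 0.1, -82.0]
wrist_force: [-8.2, 11.5, 26.7]
opening: 0.0207
grasp_force: 74.3
```

```bash
python3 -c "
from h import *
o=telemetry.get_obs();print(o['torque'],o['tcp_rot'])"
```

```text
[ 2.61498042  1.59468128 -0.06945034] [-1.79712473e+02  1.11283373e-01 -8.19860290e+01]
```

Call:
{"api": "play_rows", "payload": {"increments": [[[0,0,-4],[0,0,0],1],[[0,0,-8],[0,0,0],1],[[0,0,-8],[0,0,0],0.4],[[0,0,-8],[0,0,0],0.4],[[0,0,-8],[0,0,0],0.4],[[0,0,-25],[0,0,0],0.4],[[0,0,-55],[0,0,0],0.4],[[0,0,-95],[0,0,0],0.4],[[0,0,-135],[0,0,0],0.4],[[0,0,-170],[0,0,0],0.4],[[0,0,-195],[0,0,0],0.4],[[0,0,-195],[0,0,0],0.4]]}}

```text
time: 47.55
ee_pos: [0.5634, -0.2291, 0.2929]
tcp_rot: [-179.7, -0.1, -82.1]
wrist_force: [-0.0, 0.6, 0.7]
opening: 0.0509
grasp_force: 0.0
```

```bash
python3 stove.py w15; python3 -c "
from h import *
print(telemetry.get_obs()['wrist_force']);goal(.4734,-.2258,.2,178)"
```

```text
knob uv [317. 179.] n 908 rect [ 563.9 -226.6] [48.8 22.8] yaw 73.4 nw 44 skirt [ 563.4 -228.5] 25.4 top 0.1053
knob uv [396. 191.] n 812 rect [ 475.6 -226.5] [22.7 47.6] yaw -1.8 nw 79 skirt [ 473.4 -226.1] 25.4 top 0.1055
knob uv [464. 204.] n 637 rect [ 384.3 -222.3] [23.1 48.2] yaw -2.7 nw 75 skirt [ 384.3 -222.6] 25.1 top 0.1053
[-0.3804104   0.2647564  -0.91555252]
shift [-15.6, 88.8, 90.1] turn [-0.17, 0.12, 99.89]
```

View pics/w15.png

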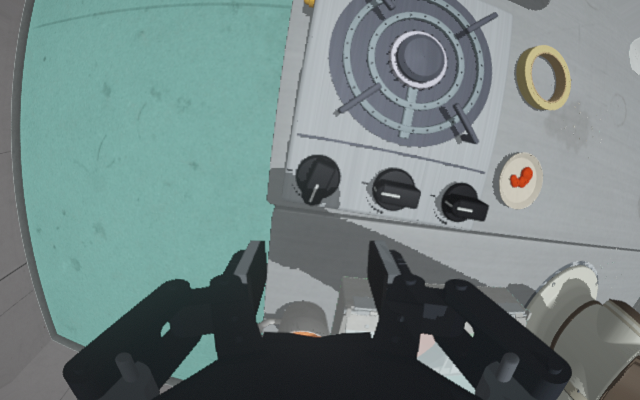

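Knob 3's pointer has turned to about +75° and it has sprung out (top 0.1053); the other two are still shut. Next is tap 2.

Call:
{"api": "play_rows", "payload": {"increments": [[[-1,6,0],[0,0,8],0.4],[[-2,14,5],[0,0,16],0.4],[[-4,22,15],[0,0,24],0.4],[[-6,32,25],[0,0,32],0.4],[[-8,42,40],[0,0,40],0.4],[[-10,52,55],[0,0,48],0.4],[[-11,62,70],[0,0,56],0.4],[[-13,72,85],[0,0,64],0.4],[[-15,82,100],[0,0,72],0.4],[[-15.6,88.8,115],[0,0,80],0.4],[[-15.6,88.8,130],[0,0,88],0.4],[[-15.6,88.8,145],[0,0,96],0.4],[[-15.6,88.8,155],[0,0,100],0.4],[[-15.6,88.8,155],[0,0,100],0.4],[[-15.6,88.8,155],[0,0,100],0.4]]}}

```text
time: 49.1
ee_pos: [0.4722, -0.225, 0.1332]
tcp_rot: [179.9, -0.0, 178.0]
wrist_force: [-0.2, 0.5, 0.6]
opening: 0.0513
grasp_force: 0.0
```

```bash
python3 -c "
from h import *
goal(.4734,-.2259,.1045,178)"
```

```text
shift [-1.3, -0.9, 28.7] turn [0.07, -0.04, 0.03]
```

Call:
{"api": "play_rows", "payload": {"increments": [[[-1.1,-0.9,15],[0,0,0],0.4],[[-1.1,-0.9,26],[0,0,0],0.4],[[-1.1,-0.9,29.5],[0,0,0],0.4],[[-1.1,-0.9,29.5],[0,0,0],0.4],[[-1.1,-0.9,29.5],[0,0,0],1],[[-1.1,-0.9,29.5],[0,0,0],1],[[-1.1,-0.9,29.5],[0,0,0],1],[[-1.1,-0.9,29.5],[0,0,0],1],[[-1.1,-0.9,33],[0,0,0],1],[[-1.1,-0.9,36.5],[0,0,0],1],[[-1.1,-0.9,36.5],[0,0,0],1]], "grip_force": 70}}

```text
time: 50.2
ee_pos: [0.4744, -0.2264, 0.099]
tcp_rot: [-180.0, 0.2, 177.9]
wrist_force: [-1.5, 1.9, 11.8]
opening: 0.0206
grasp_force: 72.2
```

Call:
{"api": "play_rows", "payload": {"increments": [[[0,0,1],[0,0,0],1],[[0,0,1.2],[0,0,-7],1],[[0,0.2,1.2],[0,0,-14],1],[[0.1,0.3,1.2],[0,0,-21],1],[[0.1,0.4,1.2],[0,0,-28],1],[[0.2,0.5,1.2],[0,0,-35],1],[[0.3,0.6,1.2],[0,0,-42],1],[[0.4,0.7,1.2],[0,0,-49],1],[[0.5,0.8,1.2],[0,0,-56],1],[[0.6,0.9,1.2],[0,0,-63],1],[[0.7,1,1.2],[0,0,-70],1],[[0.8,1,1.2],[0,0,-77],1],[[0.9,1,1.2],[0,0,-84],1],[[1,1,1.2],[0,0,-91],1],[[1,1,1.2],[0,0,-97],1],[[1,1,1.2],[0,0,-97],1]]}}

```text
time: 51.8
ee_pos: [0.4737, -0.2244, 0.0988]
tcp_rot: [-179.8, 0.1, -84.9]
wrist_force: [-3.3, 7.7, 21.0]
opening: 0.0205
grasp_force: 73.3
```

Call:
{"api": "play_rows", "payload": {"increments": [[[0,0,0],[0,0,-2],1],[[0,0,0],[0,0,-2],1],[[0,0,-4],[0,0,-2],1],[[0,0,-8],[0,0,-2],1],[[0,0,-8],[0,0,-2],0.4],[[0,0,-8],[0,0,-2],0.4],[[0,0,-8],[0,0,-2],0.4],[[0,0,-25],[0,0,-2],0.4],[[0,0,-55],[0,0,-2],0.4],[[0,0,-95],[0,0,-2],0.4],[[0,0,-135],[0,0,-2],0.4],[[0,0,-170],[0,0,-2],0.4],[[0,0,-195],[0,0,-2],0.4],[[0,0,-195],[0,0,-2],0.4]]}}

```text
time: 53.2
ee_pos: [0.4734, -0.2257, 0.2947]
tcp_rot: [-179.7, -0.1, -83.1]
wrist_force: [-0.3, -0.7, 0.2]
opening: 0.0515
grasp_force: 0.0
```

```bash
python3 stove.py w16; python3 -c "
from h import *
goal(.3837,-.2227,.2,178)"
```

```text
knob uv [240. 167.] n 827 rect [ 563.6 -226.8] [48.2 23.1] yaw 72.5 nw 50 skirt [ 562.9 -228.6] 24.9 top 0.1052
knob uv [317. 178.] n 907 rect [ 473.8 -223.4] [49.5 22.9] yaw 82.5 nw 48 skirt [ 473.7 -225.6] 25.0 top 0.1052
knob uv [396. 189.] n 803 rect [ 384.6 -222.8] [22.7 47.4] yaw -3.0 nw 78 skirt [ 383.8 -222.6] 25.2 top 0.1053
shift [-13.7, 88.7, 92.3] turn [-0.16, 0.11, 98.89]
```

Call:
{"api": "play_rows", "payload": {"increments": [[[-1,6,0],[0,0,8],0.4],[[-2,14,5],[0,0,16],0.4],[[-4,22,15],[0,0,24],0.4],[[-6,32,25],[0,0,32],0.4],[[-8,42,40],[0,0,40],0.4],[[-10,52,55],[0,0,48],0.4],[[-11,62,70],[0,0,56],0.4],[[-12,72,85],[0,0,64],0.4],[[-13,82,100],[0,0,72],0.4],[[-13.7,88.7,115],[0,0,80],0.4],[[-13.7,88.7,130],[0,0,88],0.4],[[-13.7,88.7,145],[0,0,95],0.4],[[-13.7,88.7,157],[0,0,99],0.4],[[-13.7,88.7,157],[0,0,99],0.4],[[-13.7,88.7,157],[0,0,99],0.4]]}}

```text
time: 54.75
ee_pos: [0.3826, -0.2219, 0.1335]
tcp_rot: [179.9, -0.0, 178.0]
wrist_force: [-0.3, -0.5, 0.1]
opening: 0.0512
grasp_force: 0.0
```

```bash
python3 -c "
from h import *
goal(.3837,-.2227,.1037,178)"
```

```text
shift [-1.1, -0.8, 29.8] turn [0.08, -0.04, 0.03]
```

Call:
{"api": "play_rows", "payload": {"increments": [[[-0.9,-0.8,15],[0,0,0],0.4],[[-0.9,-0.8,26],[0,0,0],0.4],[[-0.9,-0.8,29.8],[0,0,0],0.4],[[-0.9,-0.8,29.8],[0,0,0],0.4],[[-0.9,-0.8,29.8],[0,0,0],1],[[-0.9,-0.8,29.8],[0,0,0],1],[[-0.9,-0.8,29.8],[0,0,0],1],[[-0.9,-0.8,29.8],[0,0,0],1],[[-0.9,-0.8,33.5],[0,0,0],1],[[-0.9,-0.8,37.5],[0,0,0],1],[[-0.9,-0.8,37.5],[0,0,0],1]], "grip_force": 70}}

```text
time: 55.85
ee_pos: [0.385, -0.2235, 0.0988]
tcp_rot: [-179.9, 0.2, 177.9]
wrist_force: [-2.0, 2.0, 17.8]
opening: 0.0204
grasp_force: 72.8
```

Call:
{"api": "play_rows", "payload": {"increments": [[[0,0,0.5],[0,0,-7],1],[[0,0.2,0.5],[0,0,-14],1],[[0.1,0.3,0.5],[0,0,-21],1],[[0.1,0.4,0.5],[0,0,-28],1],[[0.2,0.5,0.5],[0,0,-35],1],[[0.3,0.6,0.5],[0,0,-42],1],[[0.4,0.7,0.5],[0,0,-49],1],[[0.5,0.8,0.5],[0,0,-56],1],[[0.6,0.9,0.5],[0,0,-63],1],[[0.7,1,0.5],[0,0,-70],1],[[0.8,1,0.5],[0,0,-77],1],[[0.9,1,0.5],[0,0,-84],1],[[1,1,0.5],[0,0,-91],1],[[1,1,0.5],[0,0,-98],1],[[1,1,0.5],[0,0,-98],1]]}}

```text
time: 57.35
ee_pos: [0.3837, -0.221, 0.0987]
tcp_rot: [-179.8, 0.1, -83.8]
wrist_force: [-5.4, 11.5, 24.9]
opening: 0.0199
grasp_force: 73.8
```

Call:
{"api": "play_rows", "payload": {"increments": [[[0,0,0],[0,0,-2],1],[[0,0,0],[0,0,-2],1],[[0,0,-4],[0,0,-2],1],[[0,0,-8],[0,0,-2],1],[[0,0,-8],[0,0,-2],0.4],[[0,0,-8],[0,0,-2],0.4],[[0,0,-8],[0,0,-2],0.4],[[0,0,-25],[0,0,-2],0.4],[[0,0,-55],[0,0,-2],0.4],[[0,0,-95],[0,0,-2],0.4],[[0,0,-135],[0,0,-2],0.4],[[0,0,-170],[0,0,-2],0.4],[[0,0,-195],[0,0,-2],0.4],[[0,0,-195],[0,0,-2],0.4]]}}

```text
time: 58.75
ee_pos: [0.3836, -0.2227, 0.2944]
tcp_rot: [-179.7, -0.1, -82.1]
wrist_force: [-0.2, -0.4, -0.3]
opening: 0.0511
grasp_force: 0.0
```

```bash
python3 stove.py w17; python3 cap.py w17; python3 -c "
from h import *
goal(.3837,-.2227,.2,-98)"
```

```text
knob uv [169. 155.] n 678 rect [ 562.9 -226.8] [48.3 23.6] yaw 70.5 nw 66 skirt [ 561.6 -229.3] 24.3 top 0.1051
knob uv [240. 166.] n 862 rect [ 473.5 -223.8] [48.7 23.1] yaw 82.7 nw 43 skirt [ 473.1 -225.7] 25.1 top 0.1052
knob uv [317. 178.] n 901 rect [ 384.  -220.6] [48.5 23. ] yaw 78.5 nw 45 skirt [ 383.6 -222.6] 25.1 top 0.1052
cap (array([ 468.5459957 , -381.63957564]), np.float64(27.87144081581554)) [0.08033852 0.08486888 0.08728155]
slope [0.00748207 0.00166349 0.08560918]
shift [0.2, -0.0, 92.3] turn [-0.16, -0.03, 15.89]
```

All three stand open together with the cap still seated. Now shutting tap 1.

Call:
{"api": "play_rows", "payload": {"increments": [[[0,0,25],[0,0,7],0.4],[[0,0,60],[0,0,14],0.4],[[0,0,95],[0,0,19.4],0.4],[[0,0,130],[0,0,19.4],0.4],[[0,0,155],[0,0,19.4],0.4],[[0,0,158],[0,0,19.4],0.4],[[0,0,158],[0,0,19.4],0.4]]}}

```text
time: 59.5
ee_pos: [0.3824, -0.2217, 0.1326]
tcp_rot: [179.9, 0.1, -101.5]
wrist_force: [-0.6, -1.3, 0.3]
opening: 0.0511
grasp_force: 0.0
```

```bash
python3 -c "
from h import *
goal(.3837,-.2227,.1037,-101.5)"
```

```text
shift [0.8, -1.5, 28.9] turn [0.07, 0.08, 0.0]
```

Call:
{"api": "play_rows", "payload": {"increments": [[[0.7,-1.3,15],[0,0,0],0.4],[[0.7,-1.3,25],[0,0,0],0.4],[[0.7,-1.3,29],[0,0,0],0.4],[[0.7,-1.3,29],[0,0,0],0.4],[[0.7,-1.3,29],[0,0,0],1],[[0.7,-1.3,29],[0,0,0],1],[[0.7,-1.3,29],[0,0,0],1],[[0.7,-1.3,29],[0,0,0],1],[[0.7,-1.3,33],[0,0,0],1],[[0.7,-1.3,37.3],[0,0,0],1],[[0.7,-1.3,37.3],[0,0,0],1]], "grip_force": 70}}

```text
time: 60.6
ee_pos: [0.3845, -0.2232, 0.0985]
tcp_rot: [-179.8, -0.0, -101.5]
wrist_force: [-8.7, 3.0, 24.9]
opening: 0.0205
grasp_force: 73.8
```

Call:
{"api": "play_rows", "payload": {"increments": [[[0,0,0],[0,0,7],1],[[0,0,0],[0,0,14],1],[[0,0,0],[0,0,21],1],[[0,0,0],[0,0,28],1],[[0,0,0],[0,0,35],1],[[0,0,0],[0,0,42],1],[[0,0,0],[0,0,49],1],[[0,0,0],[0,0,56],1],[[0,0,0],[0,0,63],1],[[0,0,0],[0,0,70],1],[[0,0,0],[0,0,77],1],[[0,0,0],[0,0,84],1],[[0,0,0],[0,0,91],1],[[0,0,0],[0,0,98],1],[[0,0,0],[0,0,98],1]]}}

```text
time: 62.1
ee_pos: [0.3841, -0.2232, 0.0985]
tcp_rot: [-180.0, 0.1, 160.2]
wrist_force: [-11.0, 3.8, 25.8]
opening: 0.0205
grasp_force: 73.9
```

Call:
{"api": "play_rows", "payload": {"increments": [[[0,0,-4],[0,0,0],1],[[0,0,-8],[0,0,0],1],[[0,0,-8.5],[0,0,0],1],[[0,0,-8.5],[0,0,0],0.4],[[0,0,-8.5],[0,0,0],0.4],[[0,0,-8.5],[0,0,0],0.4],[[0,0,-25],[0,0,0],0.4],[[0,0,-55],[0,0,0],0.4],[[0,0,-95],[0,0,0],0.4],[[0,0,-135],[0,0,0],0.4],[[0,0,-170],[0,0,0],0.4],[[0,0,-195],[0,0,0],0.4],[[0,0,-195],[0,0,0],0.4]]}}

```text
time: 63.4
ee_pos: [0.385, -0.2235, 0.2943]
tcp_rot: [180.0, 0.3, 160.5]
wrist_force: [0.0, -0.7, -0.3]
opening: 0.0511
grasp_force: 0.0
```

```bash
python3 stove.py w18; python3 -c "
from h import *
goal(.4735,-.2258,.133,-97.5)"
```

```text
knob uv [317. 175.] n 909 rect [ 385.1 -222.3] [23.  48.3] yaw -1.1 nw 51 skirt [ 383.2 -222.5] 25.2 top 0.1052
knob uv [340. 244.] n 729 rect [ 473.4 -223.8] [47.8 22.9] yaw 80.4 nw 59 skirt [ 473.6 -224.7] 25.3 top 0.1051
knob uv [357. 304.] n 485 rect [ 562.6 -228.4] [44.  22.7] yaw 71.1 nw 49 skirt [ 559.4 -230.2] 22.7 top 0.1049
shift [-84.0, 27.2, 159.5] turn [-0.14, 0.16, -101.99]
```

Call:
{"api": "play_rows", "payload": {"increments": [[[-6,2,0],[0,0,-8],0.4],[[-14,5,5],[0,0,-16],0.4],[[-22,8,15],[0,0,-24],0.4],[[-32,11,25],[0,0,-32],0.4],[[-42,14,40],[0,0,-40],0.4],[[-52,17,55],[0,0,-48],0.4],[[-62,20,70],[0,0,-56],0.4],[[-72,23,85],[0,0,-64],0.4],[[-82,26,100],[0,0,-72],0.4],[[-84,27.2,115],[0,0,-80],0.4],[[-84,27.2,130],[0,0,-88],0.4],[[-84,27.2,145],[0,0,-96],0.4],[[-84,27.2,159],[0,0,-101],0.4],[[-84,27.2,159],[0,0,-101],0.4],[[-84,27.2,159],[0,0,-101],0.4]]}}

```text
time: 64.95
ee_pos: [0.4719, -0.225, 0.1314]
tcp_rot: [180.0, 0.1, -98.6]
wrist_force: [0.6, 0.0, -1.1]
opening: 0.0508
grasp_force: 0.0
```

```bash
python3 -c "
from h import *
goal(.4735,-.2258,.1037,-98.5)"
```

```text
shift [0.6, -1.7, 27.7] turn [0.04, 0.07, -0.15]
```

Call:
{"api": "play_rows", "payload": {"increments": [[[0.6,-1.5,15],[0,0,0],0.4],[[0.6,-1.5,24],[0,0,0],0.4],[[0.6,-1.5,28],[0,0,0],0.4],[[0.6,-1.5,28],[0,0,0],0.4],[[0.6,-1.5,28],[0,0,0],1],[[0.6,-1.5,28],[0,0,0],1],[[0.6,-1.5,28],[0,0,0],1],[[0.6,-1.5,28],[0,0,0],1],[[0.6,-1.5,32],[0,0,0],1],[[0.6,-1.5,36],[0,0,0],1],[[0.6,-1.5,36],[0,0,0],1]], "grip_force": 70}}

```text
time: 66.05
ee_pos: [0.4742, -0.2264, 0.0983]
tcp_rot: [-179.8, -0.0, -98.5]
wrist_force: [-6.8, 1.4, 19.9]
opening: 0.0207
grasp_force: 73.2
```

Call:
{"api": "play_rows", "payload": {"increments": [[[0,0,0.2],[0,0,7],1],[[0,0,0.2],[0,0,14],1],[[0,0,0.2],[0,0,21],1],[[0,0,0.2],[0,0,28],1],[[0,0,0.2],[0,0,35],1],[[0,0,0.2],[0,0,42],1],[[0,0,0.2],[0,0,49],1],[[0,0,0.2],[0,0,56],1],[[0,0,0.2],[0,0,63],1],[[0,0,0.2],[0,0,70],1],[[0,0,0.2],[0,0,77],1],[[0,0,0.2],[0,0,84],1],[[0,0,0.2],[0,0,91],1],[[0,0,0.2],[0,0,98],1],[[0,0,0.2],[0,0,101.5],1],[[0,0,0.2],[0,0,101.5],1]]}}

```text
time: 67.65
ee_pos: [0.4737, -0.2262, 0.0983]
tcp_rot: [180.0, 0.1, 159.9]
wrist_force: [-10.7, 4.5, 22.9]
opening: 0.0202
grasp_force: 73.6
```

Call:
{"api": "play_rows", "payload": {"increments": [[[0,0,-4],[0,0,0],1],[[0,0,-8],[0,0,0],1],[[0,0,-8.5],[0,0,0],1],[[0,0,-8.5],[0,0,0],0.4],[[0,0,-8.5],[0,0,0],0.4],[[0,0,-8.5],[0,0,0],0.4],[[0,0,-25],[0,0,0],0.4],[[0,0,-55],[0,0,0],0.4],[[0,0,-95],[0,0,0],0.4],[[0,0,-135],[0,0,0],0.4],[[0,0,-170],[0,0,0],0.4],[[0,0,-195],[0,0,0],0.4],[[0,0,-195],[0,0,0],0.4]]}}

```text
time: 68.95
ee_pos: [0.4746, -0.2266, 0.2945]
tcp_rot: [180.0, 0.4, 160.0]
wrist_force: [0.6, -0.5, 0.0]
opening: 0.0514
grasp_force: 0.0
```

```bash
python3 stove.py w19; python3 -c "
from h import *
goal(.5629,-.2289,.133,-107.5)"
```

```text
knob uv [292.  97.] n 977 rect [ 385.5 -222.2] [22.8 48.4] yaw -0.7 nw 107 skirt [ 383.9 -222.5] 25.1 top 0.1054
knob uv [318. 175.] n 910 rect [ 475.  -225.6] [23.  48.5] yaw -4.4 nw 46 skirt [ 473.2 -225.4] 25.0 top 0.1051
knob uv [341. 244.] n 735 rect [ 562.7 -226. ] [48.7 23. ] yaw 74.9 nw 48 skirt [ 562.8 -228.2] 25.0 top 0.105
shift [-83.5, 27.9, 159.5] turn [-0.12, 0.18, -92.49]
```

Call:
{"api": "play_rows", "payload": {"increments": [[[-6,2,0],[0,0,-7],0.4],[[-14,5,5],[0,0,-14],0.4],[[-22,8,15],[0,0,-21],0.4],[[-32,11,25],[0,0,-28],0.4],[[-42,14,40],[0,0,-35],0.4],[[-52,17,55],[0,0,-42],0.4],[[-62,20,70],[0,0,-49],0.4],[[-72,23,85],[0,0,-56],0.4],[[-82,27,100],[0,0,-64],0.4],[[-83.5,27.9,115],[0,0,-72],0.4],[[-83.5,27.9,130],[0,0,-80],0.4],[[-83.5,27.9,145],[0,0,-88],0.4],[[-83.5,27.9,159],[0,0,-92.5],0.4],[[-83.5,27.9,159],[0,0,-92.5],0.4],[[-83.5,27.9,159],[0,0,-92.5],0.4]]}}

```text
time: 70.5
ee_pos: [0.5613, -0.2283, 0.1311]
tcp_rot: [179.9, 0.1, -107.6]
wrist_force: [0.4, 0.4, 0.5]
opening: 0.0511
grasp_force: 0.0
```

```bash
python3 -c "
from h import *
goal(.563,-.2289,.1037,-107)"
```

```text
shift [0.1, -1.8, 27.4] turn [0.06, 0.06, -0.64]
```

Call:
{"api": "play_rows", "payload": {"increments": [[[0.1,-1.6,15],[0,0,0],0.4],[[0.1,-1.6,24],[0,0,0],0.4],[[0.1,-1.6,27.7],[0,0,0],0.4],[[0.1,-1.6,27.7],[0,0,0],0.4],[[0.1,-1.6,27.7],[0,0,0],1],[[0.1,-1.6,27.7],[0,0,0],1],[[0.1,-1.6,27.7],[0,0,0],1],[[0.1,-1.6,27.7],[0,0,0],1],[[0.1,-1.6,32],[0,0,0],1],[[0.1,-1.6,36],[0,0,0],1],[[0.1,-1.6,36],[0,0,0],1]], "grip_force": 70}}

```text
time: 71.6
ee_pos: [0.5639, -0.2293, 0.0985]
tcp_rot: [-179.8, 0.0, -107.5]
wrist_force: [-6.5, 0.8, 18.4]
opening: 0.0207
grasp_force: 73.0
```

Call:
{"api": "play_rows", "payload": {"increments": [[[0,0,0.3],[0,0,7],1],[[0,0,0.3],[0,0,14],1],[[0,0,0.3],[0,0,21],1],[[0,0,0.3],[0,0,28],1],[[0,0,0.3],[0,0,35],1],[[0,0,0.3],[0,0,42],1],[[0,0,0.3],[0,0,49],1],[[0,0,0.3],[0,0,56],1],[[0,0,0.3],[0,0,63],1],[[0,0,0.3],[0,0,70],1],[[0,0,0.3],[0,0,77],1],[[0,0,0.3],[0,0,84],1],[[0,0,0.3],[0,0,90],1],[[0,0,0.3],[0,0,93],1],[[0,0,0.3],[0,0,93],1]]}}

```text
time: 73.1
ee_pos: [0.5636, -0.2291, 0.0985]
tcp_rot: [180.0, 0.2, 159.4]
wrist_force: [-7.6, 3.2, 21.6]
opening: 0.0208
grasp_force: 73.4
```

Call:
{"api": "play_rows", "payload": {"increments": [[[0,0,-4],[0,0,0],1],[[0,0,-8],[0,0,0],1],[[0,0,-8.5],[0,0,0],1],[[0,0,-8.5],[0,0,0],0.4],[[0,0,-8.5],[0,0,0],0.4],[[0,0,-8.5],[0,0,0],0.4],[[0,0,-25],[0,0,0],0.4],[[0,0,-55],[0,0,0],0.4],[[0,0,-95],[0,0,0],0.4],[[0,0,-135],[0,0,0],0.4],[[0,0,-170],[0,0,0],0.4],[[0,0,-195],[0,0,0],0.4],[[30,0,-195],[0,0,0],0.4],[[60,0,-195],[0,0,0],0.4],[[60,0,-195],[0,0,0],0.4]]}}

```text
time: 74.6
ee_pos: [0.5049, -0.2074, 0.2914]
tcp_rot: [179.9, 0.0, 159.5]
wrist_force: [0.3, -1.1, 0.8]
opening: 0.0512
grasp_force: 0.0
```

```bash
python3 stove.py w20; python3 cap.py w20
```

```text
knob uv [264.  79.] n 933 rect [ 385.5 -222.6] [22.1 48.3] yaw -1.6 nw 114 skirt [ 383.7 -222.1] 25.0 top 0.1052
knob uv [292. 157.] n 946 rect [ 475.2 -225.4] [22.7 48.5] yaw -5.4 nw 96 skirt [ 473.6 -225.2] 25.2 top 0.1052
knob uv [318. 231.] n 778 rect [ 565.  -228.4] [22.9 49.2] yaw -4.5 nw 81 skirt [ 562.8 -228.4] 25.0 top 0.1049
cap (array([ 468.62003169, -381.62748928]), np.float64(27.94781630994824)) [0.07899251 0.08476577 0.0873266 ]
slope [0.00395139 0.00155858 0.08554403]
```

View pics/w20.png

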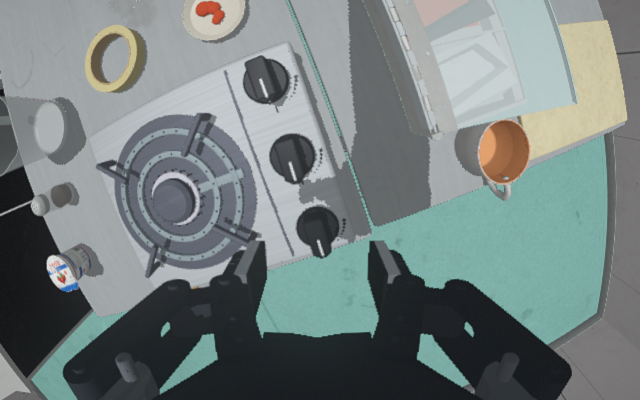

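The view shows all three knobs sprung out and pointing to off (px (264,79), (292,157), (318,231)), with the cap square on the burner at (174,200). The gripper is clear of everything.

```bash
python3 -c "
from workcell import workorder
print(workorder.job_done())"
```

```text
the job is handed in; nothing more can be done
None
```

The job is handed in: the cap is seated level on the burner, all three knobs are clicked fully home, and all three taps stood open together before being shut. My last look showed every knob sprung out at off. The cup and timer were left alone, and the job used about 75 s of the 210 s. The tap angles come from the knobs' positions in the camera images, since the spindles themselves can't be read directly.

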